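# Pry open a ticket printer's hatch and put the scraper back on its rest

### The arm

A 7-joint arm with a two-finger parallel gripper is mounted at the origin on the work surface. World frame = base frame: x ahead of the robot, y to its left, z up, the work surface at z = 0. Lengths are in mm, angles in rad, forces in N, time in s.
With the tool pointing down it reaches from about 400 to 875 mm from the base axis. Payload 4.4 kg.
Tool frame: the origin (TCP) lies at the very end of the fingers, on their centre line; the grasp point (between the pads) lies 19 mm behind it; y points along the fingers, z is the direction in which the jaws open and shut, and the axes are right-handed (so a half turn about y gives the same grasp; the last joint's range is limited). The gripper opens to 85 mm and grips with 20 to 120 N. Pads are 22 mm wide; open, the fingers measure 114 mm over their backs; the gripper's body (76 mm by 85 mm) begins 54 mm behind the grasp point. The pads swing forward as they close: fully open they stand 13 mm farther back than shut.
Start: joints at [1.166, 0.628, 0.038, 1.517, -0.027, 0.996, -0.02], TCP at [216.059, -613.055, 231.313] pointing down, gripper open.
Joint ranges: [-3.06, 3.06], [-0.37, 2.12], [-1.25, 1.32], [0.18, 2.47], [-1.1, 4.24], [0.23, 1.98], [-2.94, 2.94]. Speed limits (rad/s): [2.57, 2.57, 3.14, 3.14, 3.14, 3.14, 3.14].

### API

Orientations are given as [roll, pitch, yaw] about the fixed x, y, z axes, in that order (R = Rz(yaw) Ry(pitch) Rx(roll)).
In Python, from cell import ctrl, imaging, finish_job gives the robot as it stands.
- The arm moves only by the shell command python3 -m inch 'ROWS'. ROWS is JSON, one flat list of numbers, 7 for each row, row after row: the opening, from 0 (shut) to 1 (fully open), then the shift along the tool's x, y, z in cm, then the turn, a rotation vector about the tool's x, y, z in degrees. A call has 1 to 12 rows; each row is the pose to reach, as a shift and turn from the pose commanded when the call began, along the tool's axes at that moment; what a row does not reach only later rows make up. A row lasts 1/10 s, in which the tool goes at most 50 mm and 8.59 degrees, less where a joint would pass 70% of its speed; a pose out of reach is approached as far as the arm can. A call with a gripper value outside its range is refused whole. The fingers move at their own pace and stop on an object; the grip force is fixed at half the most. Time passes only in rows, so rows that repeat a pose let the fingers close. It gives the time, the measured TCP pose, the force and the opening at its end, in the units of the state.
- ctrl.read_state(): the state, without advancing time (a new reading comes with each control period).
- imaging.get_image(name): name is "side" or "top"; returns a dict with "img" (384x512x3 uint8, red, green, blue), "fx", "fy", "cx", "cy" (pixels), "R" (3x3) and "t" (3): a world point X has camera coordinates R X + t. Camera axes: x right, y down, z forward; pixel columns grow to the right and rows downward; lengths in mm; the calibration is good to about 2 mm. A picture is of the moment at which its call begins. There is no depth.
- finish_job(): hands the job in, once; it reports no verdict.
The state is a dict: "clock": time; "qpos": joint angles; "qd": joint speeds; "tau": joint torques, N m; "eef_pos": TCP position; "tool_rot": TCP orientation; "force": force on the tool from outside, world axes, zero at the start; "torque": the same for the moment, N m; "width": finger opening in mm.
Only numpy, scipy, OpenCV 4.12 (cv2) and the standard library are available. Lean on these libraries where they do the work, as an engineer would, in place of code of your own. Each camera call takes 0.05 s, during which the arm holds its last target.

### The job

The finger tab of the ticket printer's paper hatch has broken off: slip the scraper's blade down into the gap in front of the hatch, lever the hatch up with it and swing the hatch on until it stands nearly upright or farther, so that the paper can be changed. Then lay the scraper back on its sloping rest, blade pointing down the slope, lying in both notches with the front of its handle close up to the lower one, and let go. Do not knock over the can or the glass jar.

Things in the scene. Friction and masses are not known exactly. Their poses are not given: they have to be found in the camera images.
- printer: White ticket printer, 190 x 170 x 93 mm (x, y, z), fixed. Origin: centre of its underside; x from its front (ticket slot) to its back, z up. Flat rim on top at z = 93 round a well (floor z = 30): front rim x = -95 to -55, side rims outside |y| = 60. The grey hatch spans x = -35 to 75; a gap 20 wide stays open in front of it, full width. Paper roll in the well: x = 16 to 54, below z = 70.
- hatch (a joint): Angle (rad) of the grey ribbed hatch, a plate 110 x 118 x 4 mm, 70 g: 0 closed (underside z = 87 mm, top 91, 2 below the rim), grows as the front edge swings up and back, 1.57 upright, stop at 1.75. Starts at 0 to 0.03. Its stiff hinge (0.11 N m) keeps it where it is left; about 1.5 N at the front edge moves it.
- hatch_hinge (a point): Middle of the hatch's hinge line, at its rear edge, level with the underside of the closed hatch: printer x = 75, y = 0, z = 87 mm. Fixed in the printer; axes as the printer; the hinge line runs along y.
- hatch_edge (a point): Middle of the lower front edge of the hatch, 110 mm from the hinge line; moves with the hatch.
- pry_gap (a point): Middle of the gap in front of the closed hatch, midway between the front rim's inner top edge and the hatch's lower front edge: printer x = -45, y = 0, z = 90 mm. Axes as the printer. A blade gets under the hatch only if it slopes down 25 degrees or more; through this point at 40 degrees it has about 3.5 mm clearance above and below.
- scraper: Scraper, 120 g, flat on the counter: wooden handle 110 long x 20 wide x 22 mm high, stiff straight steel blade 110 long x 24 wide x 2.5 mm thick. Origin: underside of the handle's front end, where the blade begins. x along the blade to its tip, z up; handle x = -110 to 0, blade x = 0 to 110 with its mid-plane at z = 11 mm. Balances at about x = -20.
- scraper_tip (a point): Middle of the blade's end: scraper x = 110, y = 0, z = 11 mm. Axes as the scraper.
- rest: Tool rest, fixed: base 160 x 70 x 8 mm (x = -120 to 40), two crossbars with 14 mm cheeks (notches) on thin posts. Origin on the counter under the uphill face of the lower notch; x level, down the slope (25 degrees), z up. Blade lies on the lower notch (36 wide, 12 long), handle's end on the upper (34 wide, 90 to 104 up the slope); between them 90 mm free for fingers.
- rest_seat (a point): Where the scraper's origin comes to lie, blade 25 degrees down along the rest's +x: rest x = 0, y = 0, z = 75 mm. Here the lower bar stands in front of the handle's front end and keeps the scraper from sliding down. Axes as the rest (level, not tilted).
- can: Empty aluminium drink can, 66 mm diameter, 120 mm high, standing loose on the counter. Origin: centre of its underside.
- glass_jar: Brown glass jar with a brass lid, 66 mm diameter, 100 mm high, standing loose on the counter. Origin: centre of its underside.
Things that resemble listed ones, but are neither listed nor needed, are in the scene too. There is more than one size of the scraper; the job needs the middle-sized. What is shaped like the rest but blue or brown is not meant.

How it is judged:
By the outcome, as a careful person would: the job done as asked, in the order asked, and still so for the second after the job is handed in, with the robot touching nothing.
It also fails if it takes over 48 s, if anything falls off the work surface, if the arm or the gripper's body presses on something with over 40 N, if the wrist force passes 120 N, or if a joint passes its speed limit or range.

## Working session

There is one attempt and no reset: what is moved stays moved. The work goes in short steps, Python scripts to look and compute and a shell command to move; the robot and the scene stay as the last step left them, time stands still between calls to the robot, and variables do not carry over. Pictures are saved under pics/ and viewed, and the job is handed in when it is done.

```bash
ls; mkdir -p pics; python3 - <<'E'
from cell import ctrl, imaging
import cv2
s=ctrl.read_state()
print(s)
for n in("side","top"):
    d=imaging.get_image(n); cv2.imwrite(f"pics/{n}0.png",d["img"][:,:,::-1])
    print(n,d["fx"],d["fy"],d["cx"],d["cy"],d["R"],d["t"])
E
```

```text
pics
{'clock': 0.0, 'qpos': array([ 1.16621234,  0.62933609,  0.03843806,  1.51836523, -0.02695577,
        0.99629557, -0.01996218]), 'qd': array([ 1.02461467e-03, -1.06987015e-03, -5.85429197e-04, -4.27284505e-04,
        4.81980127e-05,  6.03109031e-04,  8.67706812e-04]), 'tau': array([-1.01507270e-03, -5.63398147e+01,  1.22641660e+00, -1.93448085e+01,
        1.12274659e-02,  1.05010509e-02, -8.46321413e-08]), 'eef_pos': array([ 215.83204113, -612.46130359,  230.39642226]), 'tool_rot': array([-1.57268183e+00, -5.90555014e-05, -2.80274351e+00]), 'force': array([ 0.42029592, -1.0421389 , -0.63859127]), 'torque': array([-0.01594019,  0.04922843, -0.03297169]), 'width': 85.61344039826041}
side 379.3242661152895 379.3242661152895 252.35415955596218 197.1422152702939 [[-0.91404973 -0.40553472 -0.00739431]
 [-0.26882651  0.61936782 -0.73764206]
 [ 0.30371926 -0.67225374 -0.67515148]] [ 451.00310039  259.19204406 1251.298652  ]
top 496.55588689261685 496.55588689261685 263.9721066755556 189.7759510324776 [[-0.02642918 -0.99952281 -0.01598892]
 [-0.990681    0.02832652 -0.13322445]
 [ 0.13361379  0.01231891 -0.99095691]] [ -49.36661095  546.61719008 1657.95769342]
```

View pics/side0.png

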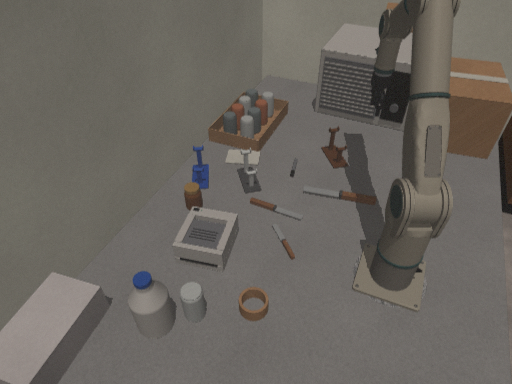

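View pics/top0.png

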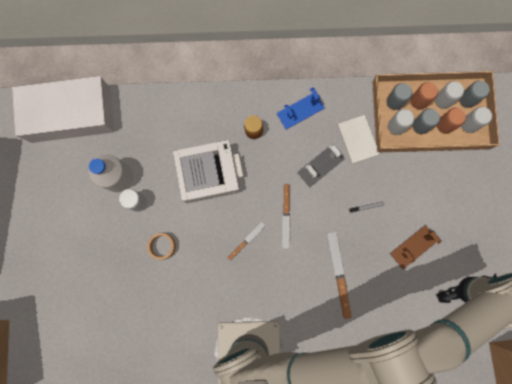

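```bash
cat > h.py <<'E'
import numpy as np, cv2
from cell import ctrl, imaging
from scipy.spatial.transform import Rotation as Ro
def cast(d,uv,z):
    uv=np.atleast_2d(uv).astype(float)
    r=np.c_[(uv[:,0]-d["cx"])/d["fx"],(uv[:,1]-d["cy"])/d["fy"],np.ones(len(uv))]
    R=np.array(d["R"]);c=-R.T@d["t"]; w=r@R
    return c+w*((z-c[2])/w[:,2])[:,None]
def proj(d,X):
    X=np.atleast_2d(X)@np.array(d["R"]).T+d["t"]
    return np.c_[X[:,0]/X[:,2]*d["fx"]+d["cx"],X[:,1]/X[:,2]*d["fy"]+d["cy"]]
def tri(da,ua,db,ub):
    A=[];b=[]
    for d,u in((da,ua),(db,ub)):
        R=np.array(d["R"]);t=np.array(d["t"])
        for k,f,c in((0,d["fx"],d["cx"]),(1,d["fy"],d["cy"])):
            m=(u[k]-c)/f; A.append(R[k]-m*R[2]); b.append(m*t[2]-t[k])
    return np.linalg.lstsq(np.array(A),np.array(b),rcond=None)[0]
def crop(n,name,x0,y0,x1,y1,k):
    d=imaging.get_image(n); im=d["img"][y0:y1,x0:x1,::-1]
    im=cv2.resize(im,None,fx=k,fy=k,interpolation=cv2.INTER_CUBIC); cv2.imwrite("pics/"+name,im); return d
E
python3 - <<'E'
from h import *
d=crop("top","t1.png",165,80,365,230,4)
crop("side","s1.png",150,130,310,270,5)
hsv=cv2.cvtColor(d["img"],cv2.COLOR_RGB2HSV)
x0,y0,x1,y1=276,180,298,256
c=hsv[y0:y1,x0:x1]
g=d["img"][y0:y1,x0:x1].astype(int)
print(hsv[200,286],hsv[235,286],hsv[260,286])
E
```

```text
[ 13 139 158] [ 17  10 187] [ 14  17 162]
```

View pics/t1.png

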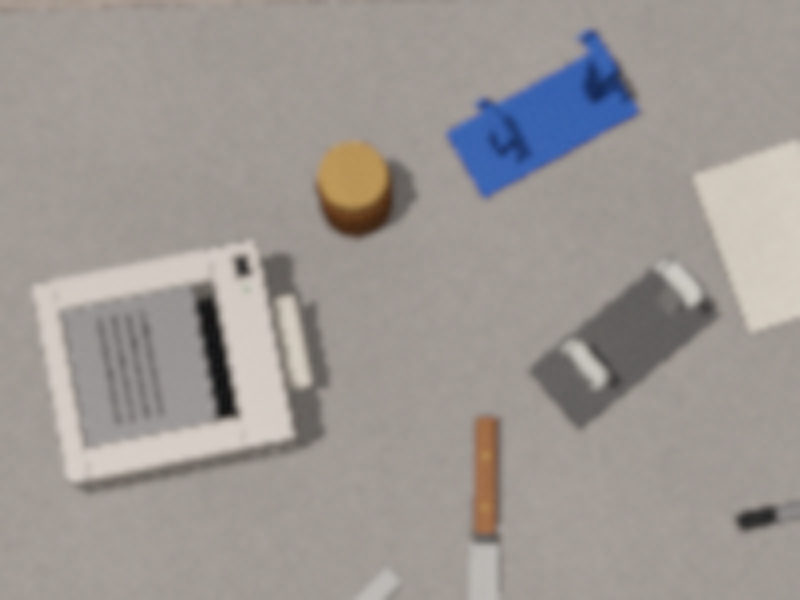

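View pics/s1.png

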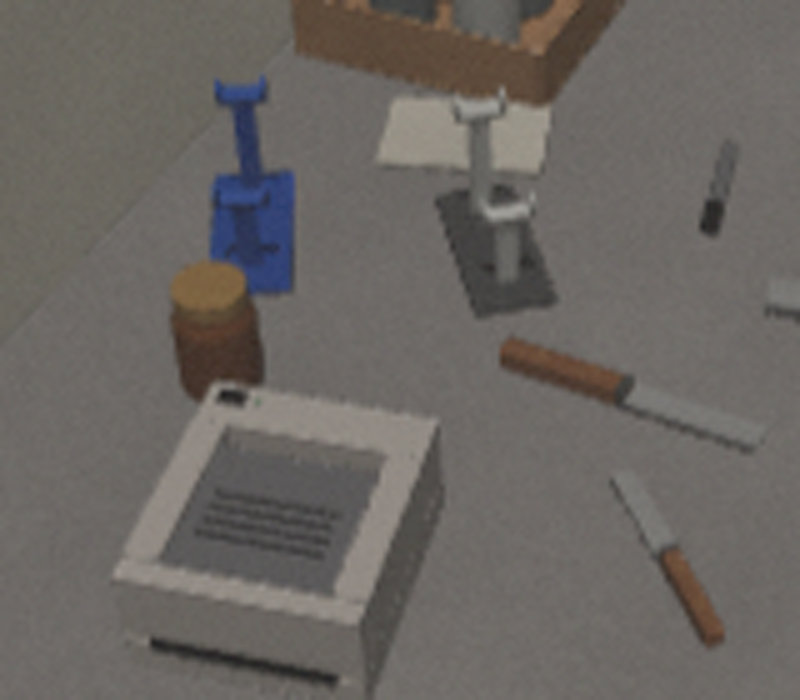

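```bash
python3 - <<'E'
from h import *
d=imaging.get_image("top"); s=imaging.get_image("side")
hsv=cv2.cvtColor(d["img"],cv2.COLOR_RGB2HSV)
f=lambda u,v:(165+u/4,80+v/4)
def comp(m,seed):
    n,l,st,ce=cv2.connectedComponentsWithStats(m.astype(np.uint8)); 
    return l==l[seed[1],seed[0]]
# printer corners by hand + mask
P=cast(d,[f(36,287),f(252,243),f(293,440),f(74,480)],93); print("printer hand",P,P.mean(0))
# gap mask
m=np.zeros(hsv.shape[:2],bool);m[150:190,210:228]=hsv[150:190,210:228,2]<45
ys,xs=np.nonzero(m);r=cv2.minAreaRect(np.c_[xs,ys].astype(np.float32));print("gap",cast(d,cv2.boxPoints(r),90),cast(d,[r[0]],90))
def pca(m):
    ys,xs=np.nonzero(m);r=cv2.minAreaRect(np.c_[xs,ys].astype(np.float32));return r
# scraper handle
h=hsv
m=np.zeros(h.shape[:2],bool);m[178:260,276:298]=h[178:260,276:298,1]>90
ys,xs=np.nonzero(m);p=cast(d,np.c_[xs,ys],22);c=p.mean(0);u,S,vt=np.linalg.svd(p[:,:2]-c[:2],full_matrices=False)
q=(p[:,:2]-c[:2])@vt[0];print("handle",c,vt[0],np.degrees(np.arctan2(*vt[0][::-1])),q.min(),q.max(),len(xs))
# blade
print(h[212:252:4,280:294,:][:, :, 2])
# jar, can
m=np.zeros(h.shape[:2],bool);m[100:145,238:268]=(h[100:145,238:268,1]>100)&(h[100:145,238:268,2]>120)
ys,xs=np.nonzero(m);print("lid",cast(d,[[xs.mean(),ys.mean()]],100),len(xs))
# rest base corners z=8
print("rest base",cast(d,[f(530,372),f(668,270),f(718,308),f(582,428)],8))
print("lower bar ends top", cast(d,[f(565,345),f(603,388)],85),"upper",cast(d,[f(662,262),f(704,304)],130))
print("tcp proj",proj(d,ctrl.read_state()["eef_pos"]))
E
```

```text
printer hand [[674.10501458 231.98951858  93.        ]
 [706.22075886  50.81848254  93.        ]
 [539.07161274  19.76231791  93.        ]
 [510.98518631 200.95736986  93.        ]] [607.59564312 125.88192222  93.        ]
gap [[658.60349473  97.1468279   90.        ]
 [660.27891173  87.47623752  90.        ]
 [566.26144458  70.40235795  90.        ]
 [564.60482538  79.99952918  90.        ]] [[612.25540924  83.72331199  90.        ]]
handle [ 514.6832291  -138.94398098   22.        ] [-0.99947293  0.03246312] 178.13967366338025 -46.747614610214285 46.535368067733366 140
[[160 156 147 140 146 154 156 150 138 143 158 163 162 162]
 [163 164 169 171 167 165 166 166 164 152 152 161 164 162]
 [162 167 176 185 188 187 187 188 181 162 149 156 160 162]
 [161 166 177 186 187 188 187 187 181 162 149 156 162 163]
 [161 165 175 185 186 186 187 188 184 171 159 159 161 160]
 [163 166 177 185 187 186 187 187 182 162 150 157 160 160]
 [161 163 174 185 187 187 187 187 182 162 149 158 161 161]
 [161 168 178 185 188 187 187 187 176 155 149 158 160 161]
 [162 167 177 184 187 189 189 186 179 168 162 161 161 160]
 [164 165 167 170 172 174 173 171 169 165 163 162 161 159]]
lid [[759.51868449 -33.59839498 100.        ]] 232
rest base [[ 604.41911755 -182.26858555    8.        ]
 [ 691.34752369 -306.10410558    8.        ]
 [ 656.22300225 -348.11810704    8.        ]
 [ 553.94781387 -225.52733751    8.        ]]
lower bar ends top [[ 613.44635851 -207.78907328   85.        ]
 [ 576.32161629 -237.89370804   85.        ]] upper [[ 671.49443149 -285.74887754  130.        ]
 [ 635.73321715 -318.17333405  130.        ]]
tcp proj [[453.57500329 287.17787621]]
```

```bash
cat >> h.py <<'E'
def scrR(yaw,pitch,tilt=0): # tool rotation when holding scraper; pitch = blade down deg
    B=np.array([[1,0,0],[0,0,1],[0,-1,0]]).T  # cols: tool x=scr x, y=-scr z, z=scr y
    B=np.column_stack([[1,0,0],[0,0,-1],[0,1,0]])
    return Ro.from_euler('z',yaw,degrees=True)*Ro.from_euler('y',pitch+tilt,degrees=True)*Ro.from_matrix(B)
def delta(p,R,s=None):
    s=s or ctrl.read_state(); R0=Ro.from_euler('xyz',s["tool_rot"])
    sh=R0.inv().apply(np.array(p)-s["eef_pos"])/10; rv=(R0.inv()*R).as_rotvec(degrees=True)
    print("shift",sh.round(2),"turn",rv.round(1),"| at",s["eef_pos"].round(1),"t",round(s["clock"],2),"F",s["force"].round(1),"w",round(s["width"],1)); return sh,rv
E
python3 - <<'E'
from h import *
delta([485,-138,150],scrR(178.1,0))
d=imaging.get_image("top"); s=imaging.get_image("side")
print(cast(d,[[286,249]],11),cast(d,[[286.5,183.5]],22))
print("side tip",cast(s,[[150+762/5,130+437/5]],11),"rear",cast(s,[[150+505/5,130+352/5]],15))
E
```

```text
shift [-41.15   8.12 -35.84] turn [ 0.  21.3  0. ] | at [ 216.  -612.9  231. ] t 0.3 F [ 0.7 -0.3  0. ] w 85.2
[[ 342.84852031 -133.69228596   11.        ]] [[ 566.54770529 -142.34408211   22.        ]]
side tip [[ 344.42603508 -131.96343457   11.        ]] rear [[ 559.84575173 -136.77870653   15.        ]]
```

```bash
sed -i "s/\*Ro.from_matrix(B)/*Ro.from_matrix(B)*Ro.from_euler('y',180,degrees=True)/" h.py
python3 - <<'E'
from h import *
delta([485,-137.5,150],scrR(178.1,0))
E
```

```text
shift [-41.17   8.13 -35.9 ] turn [   0.  -158.7   -0. ] | at [ 216.  -613.   231.2] t 0.4 F [ 0.3 -0.  -0. ] w 85.5
```

```bash
python3 -m inch '[0.6,-41.2,8.1,-35.9,0,-158.7,0, 0.6,-41.2,8.1,-35.9,0,-158.7,0, 0.6,-41.2,8.1,-35.9,0,-158.7,0, 0.6,-41.2,8.1,-35.9,0,-158.7,0, 0.6,-41.2,8.1,-35.9,0,-158.7,0, 0.6,-41.2,8.1,-35.9,0,-158.7,0, 0.6,-41.2,8.1,-35.9,0,-158.7,0, 0.6,-41.2,8.1,-35.9,0,-158.7,0, 0.6,-41.2,8.1,-35.9,0,-158.7,0, 0.6,-41.2,8.1,-35.9,0,-158.7,0, 0.6,-41.2,8.1,-35.9,0,-158.7,0, 0.6,-41.2,8.1,-35.9,0,-158.7,0]'
python3 - <<'E'
from h import *
delta([485,-137.5,120],scrR(178.1,0)); print(ctrl.read_state()["qpos"].round(2))
E
```

```text
clock: 1.6
eef_pos: [489.4, -129.2, 150.5]
tool_rot: [-1.565, 0.001, -0.985]
force: [-1.2, 0.1, 0.7]
width: 51.1
shift [ 0.46  3.04 -0.84] turn [ -0.4 -54.5   0.1] | at [ 489.4 -129.2  150.5] t 1.6 F [-1.2  0.1  0.7] w 51.1
[ 0.5   0.57 -0.44  1.99  0.38  0.65  0.41]
```

```bash
python3 -m inch '[0.6,0.46,6,-0.84,0,-54.5,0, 0.6,0.46,6,-0.84,0,-54.5,0, 0.6,0.46,6,-0.84,0,-54.5,0, 0.6,0.46,6,-0.84,0,-54.5,0, 0.6,0.46,6,-0.84,0,-54.5,0, 0.6,0.46,6,-0.84,0,-54.5,0, 0.6,0.46,6,-0.84,0,-54.5,0, 0.6,0.46,6,-0.84,0,-54.5,0, 0.6,0.46,6,-0.84,0,-54.5,0]'
python3 - <<'E'
from h import *
d=crop("top","t2.png",240,160,340,260,6)
crop("side","s2.png",230,150,350,270,5)
delta([485,-137.5,2],scrR(178.1,0)); print(ctrl.read_state()["qpos"].round(2))
E
```

```text
clock: 2.5
eef_pos: [480.8, -146.2, 90.4]
tool_rot: [-1.571, -0.0, -0.053]
force: [-0.5, -0.8, -0.6]
width: 50.8
shift [0.37 8.84 0.88] turn [ 0.  -1.1  0. ] | at [ 480.8 -146.1   90.4] t 2.6 F [-0.4 -0.2 -0.1] w 51.3
[ 0.64  0.71 -0.61  2.04  0.71  0.61  1.06]
```

View pics/t2.png

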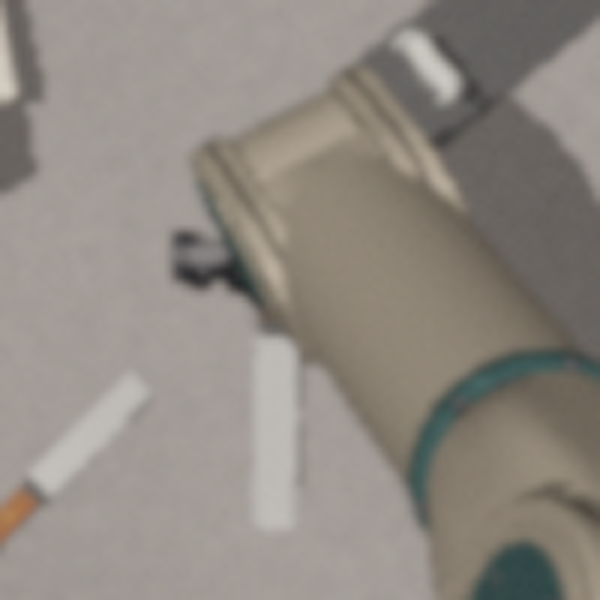

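View pics/s2.png

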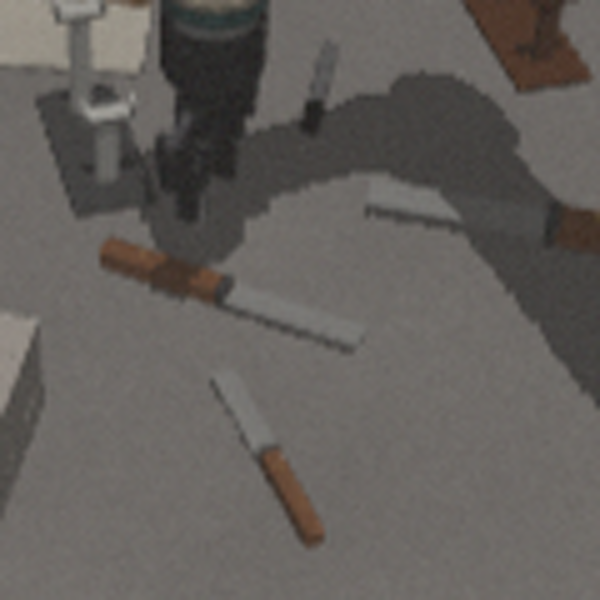

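```bash
python3 -m inch '[0.6,0.4,5,0.9,0,-1,0, 0.6,0.4,8,0.9,0,-1,0, 0.6,0.4,8.8,0.9,0,-1,0, 0.6,0.4,8.8,0.9,0,-1,0, 0,0.4,8.8,0.9,0,-1,0, 0,0.4,8.8,0.9,0,-1,0, 0,0.4,8.8,0.9,0,-1,0, 0,0.4,8.8,0.9,0,-1,0, 0,0.4,8.8,0.9,0,-1,0, 0,0.4,8.8,0.9,0,-1,0]'
python3 - <<'E'
from h import *
delta([485,-137.5,102],scrR(178.1,0))
E
```

```text
clock: 3.6
eef_pos: [486.3, -137.6, 3.9]
tool_rot: [-1.572, -0.003, -0.035]
force: [-0.6, 0.2, 6.3]
width: 18.3
shift [-0.1  -9.81 -0.  ] turn [ 0.  -0.1  0.2] | at [ 486.3 -137.6    3.9] t 3.6 F [-0.6  0.2  6.3] w 18.3
```

```bash
python3 -m inch '[0,0,-5,0,0,0,0, 0,0,-10,0,0,0,0, 0,0,-15,0,0,0,0, 0,0,-20,0,0,0,0, 0,0,-20,0,0,0,0]'
python3 - <<'E'
from h import *
d=crop("top","t3.png",165,80,365,230,4); s=crop("side","s3.png",150,130,310,270,5)
g=lambda u,v:(150+u/5,130+v/5); f=lambda u,v:(165+u/4,80+v/4)
P=cast(s,[g(438,420),g(215,383),g(117,573),g(368,612)],93);print(P,P.mean(0))
for i in range(4): print(np.degrees(np.arctan2(*(P[(i+1)%4]-P[i])[:2][::-1])))
for a,b in(((565,345),(487,210)),((603,388),(533,200)),((565,345),(533,200)),((603,388),(487,210))):print(tri(d,f(*a),s,g(*b)))
for a,b in(((530,372),(478,312)),((582,428),(556,298)),((718,308),(515,188)),((668,270),(437,200))):
    print(cast(s,[g(*b)],8))
E
```

```text
clock: 4.1
eef_pos: [489.3, -137.3, 209.1]
tool_rot: [-1.574, -0.013, -0.035]
force: [1.2, 0.2, -1.9]
width: 18.7
[[539.60841952  22.44537378  93.        ]
 [703.31413474  52.56407243  93.        ]
 [670.66746441 232.96150554  93.        ]
 [505.85573505 196.44904155  93.        ]] [604.86143843 126.10499833  93.        ]
10.424741149098336
100.25784249443561
-167.50842232124168
-79.0222762091184
[ 609.66371616 -208.16632596   91.14920145]
[ 577.25863385 -236.94955103   89.65249614]
[ 589.47680622 -211.38261945  109.61256291]
[ 596.78556137 -232.61043766   73.49856276]
[[ 602.76111686 -178.59877032    8.        ]]
[[ 551.07374296 -219.88094457    8.        ]]
[[ 641.32244465 -340.53643817    8.        ]]
[[ 697.04107482 -297.94429326    8.        ]]
```

View pics/s3.png

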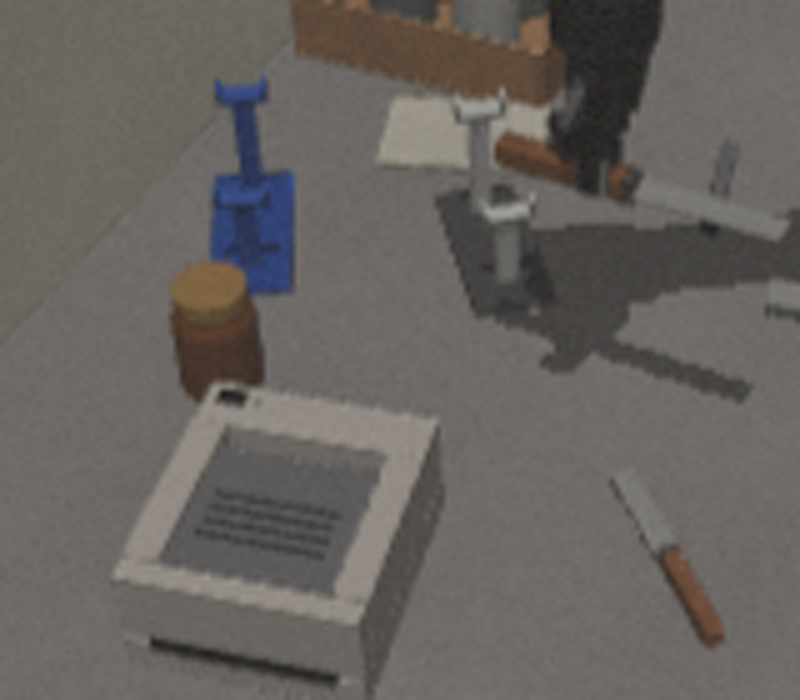

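View pics/t3.png

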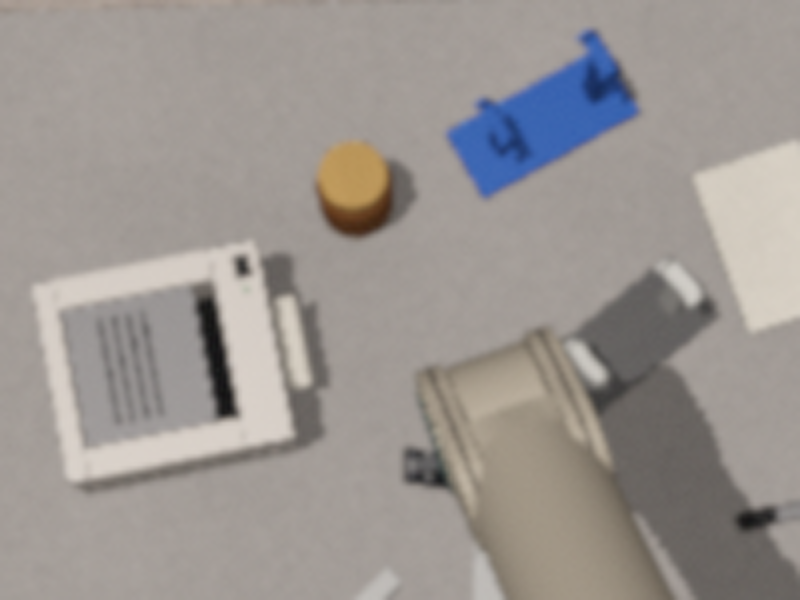

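```bash
cat >> h.py <<'E'
PC=np.array([606.2,126.0,0]); PY=100.3; OFF=np.array([142.8,0,7.1])
def pw(x,y,z): return PC+Ro.from_euler('z',PY,degrees=True).apply([x,y,z])
def tcp_for_tip(tip,yaw,pitch):
    S=Ro.from_euler('z',yaw,degrees=True)*Ro.from_euler('y',pitch,degrees=True)
    return tip-S.apply(OFF)
def pose_pry(x,z,pitch,y=0,yaw=None):
    yaw=PY if yaw is None else yaw
    return tcp_for_tip(pw(x,y,z),yaw,pitch), scrR(yaw,pitch)
E
python3 - <<'E'
from h import *
c,s=np.cos(np.radians(40)),np.sin(np.radians(40))
p,R=pose_pry(-45-60*c,90+60*s,40); print(p); delta(p,R)
E
```

```text
[642.83972171 -75.61536566 214.9184117 ]
shift [15.52 -1.08  6.78] turn [-27.   74.3 -33.4] | at [ 485.4 -138.   203.9] t 4.2 F [-0.7  0.4 -2.3] w 18.6
```

```bash
python3 -m inch '[0,15.5,-3,6.8,-27,74.3,-33.4, 0,15.5,-3,6.8,-27,74.3,-33.4, 0,15.5,-3,6.8,-27,74.3,-33.4, 0,15.5,-3,6.8,-27,74.3,-33.4, 0,15.5,-3,6.8,-27,74.3,-33.4, 0,15.5,-3,6.8,-27,74.3,-33.4, 0,15.5,-3,6.8,-27,74.3,-33.4, 0,15.5,-3,6.8,-27,74.3,-33.4, 0,15.5,-3,6.8,-27,74.3,-33.4, 0,15.5,-3,6.8,-27,74.3,-33.4, 0,15.5,-3,6.8,-27,74.3,-33.4, 0,15.5,-3,6.8,-27,74.3,-33.4]'
python3 - <<'E'
from h import *
c,s=np.cos(np.radians(40)),np.sin(np.radians(40))
p,R=pose_pry(-45-60*c,90+60*s,40); delta(p,R);print(ctrl.read_state()["qpos"].round(2))
d=crop("top","t4.png",165,100,285,220,5); s=crop("side","s4.png",150,130,310,270,5)
E
```

```text
clock: 5.4
eef_pos: [641.7, -74.4, 230.7]
tool_rot: [-1.579, -0.695, -1.381]
force: [-0.4, -0.0, -0.7]
width: 18.8
shift [-0.9   1.31  0.1 ] turn [ 0.1  0.4 -0.2] | at [641.7 -74.4 230.7] t 5.4 F [-0.4 -0.  -0.7] w 18.8
[-0.23  0.68 -0.08  1.68  0.87  1.08 -0.66]
```

View pics/s4.png

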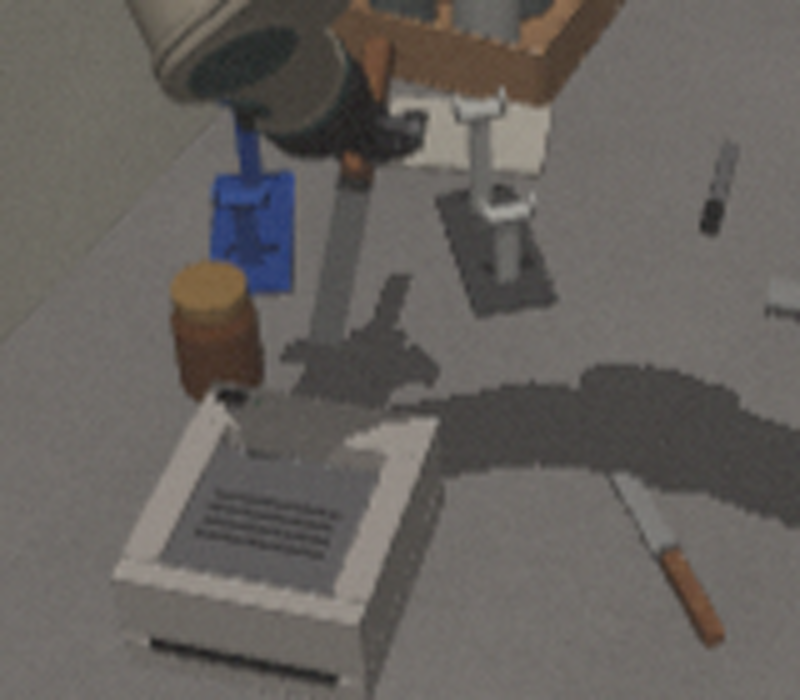

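View pics/t4.png

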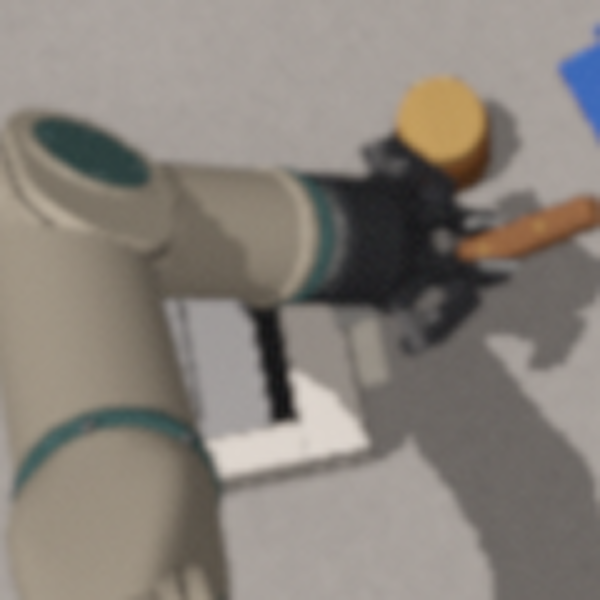

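```bash
cat >> h.py <<'E'
def scr2w(pts,st=None,off=None):
    st=st or ctrl.read_state(); off=OFF if off is None else off
    T=Ro.from_euler('xyz',st["tool_rot"]); flat=scrR(0,0)
    S=T*flat.inv()   # scraper rotation
    # TCP in scraper frame = tip-off
    return st["eef_pos"]+S.apply(np.atleast_2d(pts)-(np.array([110,0,11])-off))
E
python3 - <<'E'
from h import *
d=imaging.get_image("top"); s=imaging.get_image("side")
W=scr2w([[110,0,11],[110,12,11],[110,-12,11],[0,12,11],[0,-12,11],[-110,0,22],[-110,10,22],[-110,-10,22],[0,0,22],[-60,0,22]])
print(W[0].round(1))
print("side",((proj(s,W)-[150,130])*5).round(0).tolist()); print("top",((proj(d,W)-[165,100])*5).round(0).tolist())
E
```

```text
[621.4  36.3 146.7]
side [[320.0, 345.0], [337.0, 348.0], [304.0, 342.0], [366.0, 194.0], [333.0, 189.0], [375.0, 36.0], [389.0, 38.0], [361.0, 34.0], [346.0, 188.0], [362.0, 105.0]]
top [[332.0, 313.0], [336.0, 331.0], [329.0, 295.0], [462.0, 282.0], [454.0, 244.0], [583.0, 208.0], [587.0, 224.0], [580.0, 191.0], [446.0, 262.0], [519.0, 233.0]]
```

```bash
python3 - <<'E'
from h import *
d=imaging.get_image("top"); s=imaging.get_image("side")
W=scr2w([[110,12,11],[110,-12,11],[0,12,11],[0,-12,11],[-110,10,22],[-110,-10,22],[-110,10,0],[-110,-10,0],[0,10,22],[0,-10,22]])
def dr(D,x0,y0,x1,y1,k,nm):
    im=cv2.resize(D["img"][y0:y1,x0:x1,::-1],None,fx=k,fy=k,interpolation=cv2.INTER_NEAREST)
    for p in proj(D,W): cv2.circle(im,tuple(int(v) for v in (p-[x0,y0]+.5)*k),3,(0,255,0),1)
    cv2.imwrite("pics/"+nm,im)
dr(s,205,130,245,215,7,"s5.png"); dr(d,225,125,295,175,10,"t5.png")
E
```

```text
(no output)
```

View pics/s5.png

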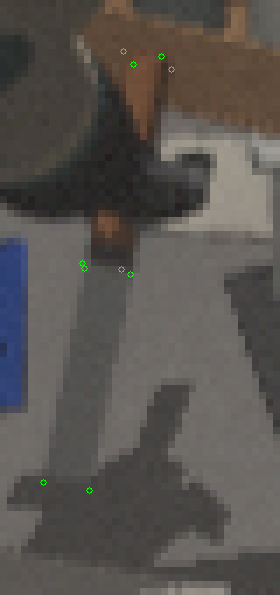

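View pics/t5.png

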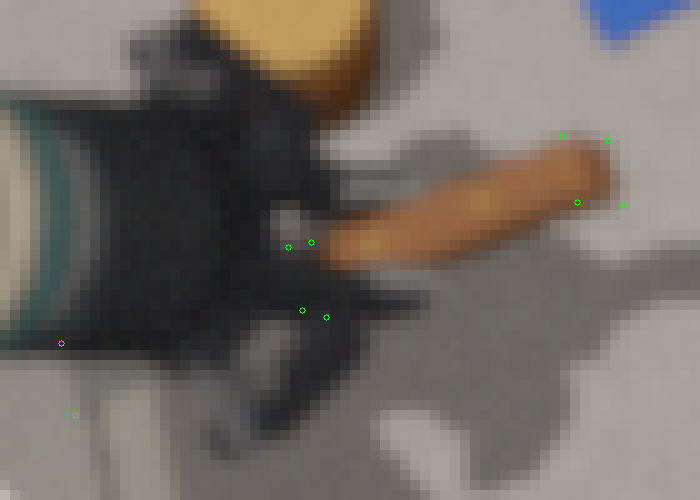

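```bash
python3 - <<'E'
from h import *
c,s=np.cos(np.radians(40)),np.sin(np.radians(40))
p,R=pose_pry(-45-12*c,90+12*s,40); delta(p,R)
E
```

```text
shift [-5.94  1.4   0.07] turn [ 0.   0.  -0.2] | at [642.2 -75.6 232.8] t 5.7 F [-0.   0.4 -1.1] w 18.6
```

```bash
python3 -m inch '[0,-1,0.7,0.07,0,0,0, 0,-2,1.4,0.07,0,0,0, 0,-3,1.4,0.07,0,0,0, 0,-4,1.4,0.07,0,0,0, 0,-5,1.4,0.07,0,0,0, 0,-5.9,1.4,0.07,0,0,0, 0,-5.9,1.4,0.07,0,0,0, 0,-5.9,1.4,0.07,0,0,0]'
python3 - <<'E'
from h import *
c,s=np.cos(np.radians(40)),np.sin(np.radians(40))
p,R=pose_pry(-45+30*c,90-30*s,40); delta(p,R)
d=imaging.get_image("top"); s=imaging.get_image("side")
W=scr2w([[110,12,11],[110,-12,11],[0,12,11],[0,-12,11]]);print(W.mean(0),scr2w([110,0,11]))
H=np.array([pw(-55,60,93),pw(-55,-60,93),pw(-35,59,91),pw(-35,-59,91),pw(-95,85,93),pw(-95,-85,93)])
def dr(D,x0,y0,x1,y1,k,nm):
    im=cv2.resize(D["img"][y0:y1,x0:x1,::-1],None,fx=k,fy=k,interpolation=cv2.INTER_CUBIC)
    for P,cl in((W,(0,255,0)),(H,(0,0,255))):
     for p in proj(D,P): cv2.circle(im,tuple(int(v) for v in (p-[x0,y0]+.5)*k),3,cl,1)
    cv2.imwrite("pics/"+nm,im)
dr(s,170,150,250,255,7,"s6.png"); dr(d,165,125,295,205,6,"t6.png")
E
```

```text
clock: 6.5
eef_pos: [636.6, -38.5, 183.9]
tool_rot: [-1.573, -0.696, -1.388]
force: [0.1, -0.3, -0.7]
width: 18.7
shift [-4.12  0.05 -0.04] turn [ 0.   0.1 -0.1] | at [636.6 -38.5 183.9] t 6.5 F [ 0.1 -0.3 -0.7] w 18.7
[623.78632367  31.54985689 133.41544627] [[616.1997495   73.06785529  98.14931944]]
```

View pics/s6.png

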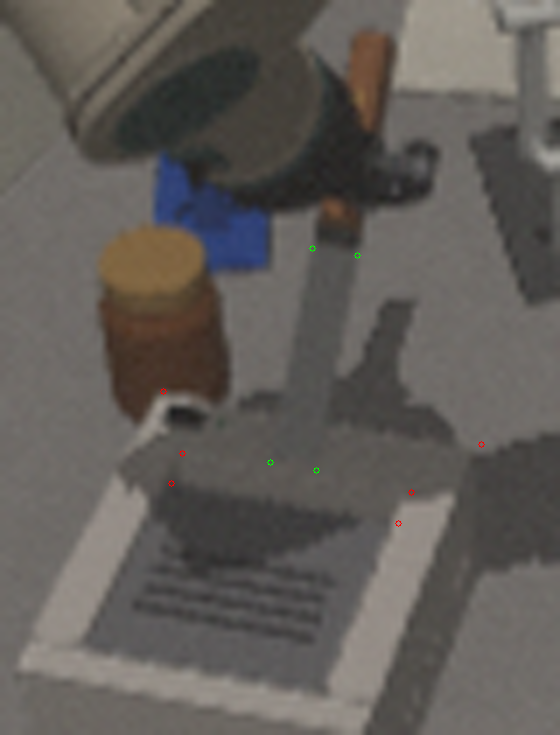

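View pics/t6.png

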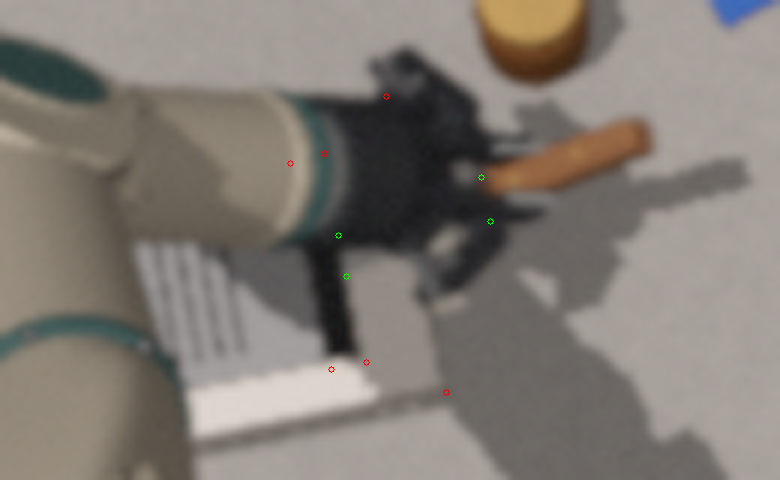

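```bash
python3 - <<'E'
from h import *
s=imaging.get_image("side")
x0,y0,x1,y1,k=190,195,240,235,14
im=s["img"][y0:y1,x0:x1,::-1].astype(float)
im=np.clip((im-60)*3.2,0,255).astype(np.uint8)
im=cv2.resize(im,None,fx=k,fy=k,interpolation=cv2.INTER_CUBIC)
W=scr2w([[110,12,11],[110,-12,11],[60,12,11],[60,-12,11]])
for p in proj(s,W): cv2.circle(im,tuple(int(v) for v in (p-[x0,y0]+.5)*k),3,(0,255,0),1)
cv2.imwrite("pics/s7.png",im)
E
```

```text
(no output)
```

View pics/s7.png

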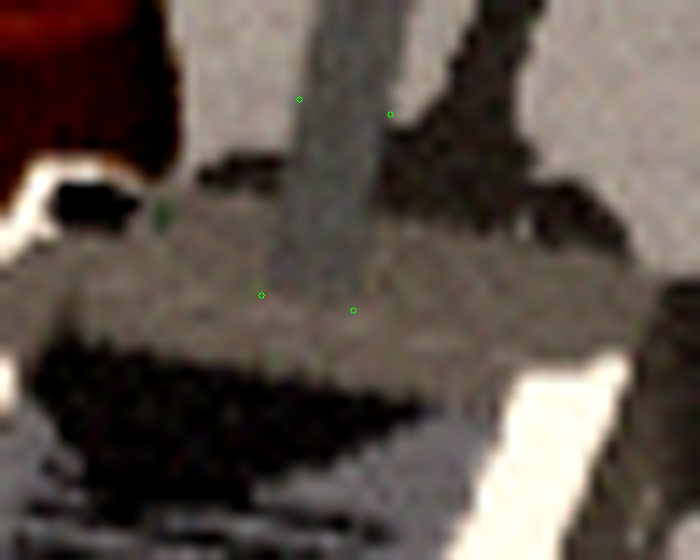

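```bash
python3 - <<'E'
from h import *
d=imaging.get_image("top")
im=cv2.cvtColor(cv2.imread("pics/top0.png"),cv2.COLOR_BGR2GRAY).astype(float)
inv=lambda X:Ro.from_euler('z',-PY,degrees=True).apply(X-PC)
def edge(A,B,lev=None,n=200):
    pass
for y in (-40,-20,0,20,40):
    xs=np.arange(-110,110,1.0)
    P=np.array([pw(x,y,92) for x in xs]); uv=proj(d,P).astype(np.float32)
    v=cv2.remap(im.astype(np.float32),uv[:,0].reshape(1,-1),uv[:,1].reshape(1,-1),cv2.INTER_LINEAR)[0]
    g=np.diff(v); 
    rows=[(xs[i]+.5,round(float(g[i]),1)) for i in range(1,len(g)-1) if abs(g[i])>4 and abs(g[i])>=abs(g[i-1]) and abs(g[i])>abs(g[i+1])]
    print(y,rows)
for x in (-80,-70,83):
    ys=np.arange(-110,110,1.0)
    P=np.array([pw(x,y,93) for y in ys]); uv=proj(d,P).astype(np.float32)
    v=cv2.remap(im.astype(np.float32),uv[:,0].reshape(1,-1),uv[:,1].reshape(1,-1),cv2.INTER_LINEAR)[0];g=np.diff(v)
    print("x",x,[(ys[i]+.5,round(float(g[i]),1)) for i in range(1,len(g)-1) if abs(g[i])>4 and abs(g[i])>=abs(g[i-1]) and abs(g[i])>abs(g[i+1])])
E
```

```text
-40 [(np.float64(-94.5), 15.4), (np.float64(-57.5), -5.6), (np.float64(-50.5), -21.6), (np.float64(-37.5), 12.4), (np.float64(-34.5), 13.8), (np.float64(-32.5), 14.5), (np.float64(6.5), -5.4), (np.float64(8.5), -5.6), (np.float64(13.5), 4.4), (np.float64(20.5), -4.8), (np.float64(25.5), 4.5), (np.float64(30.5), -4.1), (np.float64(37.5), 4.9), (np.float64(44.5), -4.4), (np.float64(51.5), 4.6), (np.float64(77.5), 9.3), (np.float64(79.5), 8.5), (np.float64(82.5), 6.9), (np.float64(94.5), -5.6), (np.float64(96.5), -5.9), (np.float64(99.5), -6.1)]
-20 [(np.float64(-105.5), -6.2), (np.float64(-100.5), -10.4), (np.float64(-93.5), 11.6), (np.float64(-90.5), 9.0), (np.float64(-57.5), -7.3), (np.float64(-54.5), -18.2), (np.float64(-50.5), -21.6), (np.float64(-45.5), -7.0), (np.float64(-35.5), 12.8), (np.float64(-33.5), 14.1), (np.float64(-28.5), 6.9), (np.float64(6.5), -4.9), (np.float64(8.5), -5.2), (np.float64(18.5), -4.1), (np.float64(23.5), 5.6), (np.float64(25.5), 5.9), (np.float64(32.5), -4.5), (np.float64(39.5), 4.1), (np.float64(48.5), 4.3), (np.float64(50.5), 4.6), (np.float64(52.5), 
[... 1427 characters left out ...]
 (np.float64(-31.5), 9.1), (np.float64(80.5), 9.6), (np.float64(84.5), 4.7), (np.float64(96.5), -7.6)]
x -80 [(np.float64(-89.5), 8.0), (np.float64(-87.5), 8.8), (np.float64(-77.5), -16.5), (np.float64(-59.5), 17.5), (np.float64(80.5), -12.3), (np.float64(82.5), -12.4), (np.float64(84.5), -11.8), (np.float64(94.5), 6.4)]
x -70 [(np.float64(-90.5), 6.7), (np.float64(-86.5), 4.8), (np.float64(77.5), -9.4), (np.float64(80.5), -12.5), (np.float64(82.5), -13.7), (np.float64(85.5), -4.4), (np.float64(92.5), 6.3)]
x 83 [(np.float64(-88.5), 6.5), (np.float64(76.5), -6.1), (np.float64(79.5), -12.5), (np.float64(81.5), -12.1), (np.float64(83.5), -8.3), (np.float64(90.5), 6.6), (np.float64(94.5), 4.5)]
```

```bash
sed -i 's/142.8,0,7.1/142.8,0,9.2/' h.py; python3 - <<'E'
from h import *
c,s=np.cos(np.radians(40)),np.sin(np.radians(40))
for L in(-12,32):
    p,R=pose_pry(-45+L*c,90-L*s,40); delta(p,R)
E
```

```text
shift [-0.    0.23 -0.04] turn [ 0.   0.  -0.1] | at [636.7 -39.2 184.2] t 6.7 F [-1.3 -0.3 -0.5] w 18.5
shift [-4.4   0.24 -0.04] turn [ 0.   0.  -0.1] | at [636.7 -39.2 184.2] t 6.7 F [-1.3 -0.3 -0.5] w 18.5
```

```bash
python3 -m inch '[0,0,0.24,0,0,0,0, 0,-0.6,0.24,0,0,0,0, 0,-1.2,0.24,0,0,0,0, 0,-1.7,0.24,0,0,0,0, 0,-2.2,0.24,0,0,0,0, 0,-2.2,0.24,0,0,0,0]'
python3 - <<'E'
from h import *
delta(*pose_pry(-25,73.2,40))
s=imaging.get_image("side")
x0,y0,x1,y1,k=190,195,240,235,14
im=s["img"][y0:y1,x0:x1,::-1].astype(float)
im=np.clip((im-50)*3,0,255).astype(np.uint8)
im=cv2.resize(im,None,fx=k,fy=k,interpolation=cv2.INTER_CUBIC)
W=scr2w([[110,12,11],[110,-12,11],[60,12,11],[60,-12,11]])
for p in proj(s,W): cv2.circle(im,tuple(int(v) for v in (p-[x0,y0]+.5)*k),3,(0,255,0),1)
cv2.imwrite("pics/s8.png",im)
E
```

```text
clock: 7.3
eef_pos: [633.5, -22.3, 167.0]
tool_rot: [-1.574, -0.695, -1.387]
force: [-0.6, -0.1, -0.4]
width: 19.0
shift [-1.38  0.02 -0.03] turn [ 0.   0.2 -0.2] | at [633.5 -22.3 167. ] t 7.3 F [-0.6 -0.1 -0.4] w 19.0
```

View pics/s8.png

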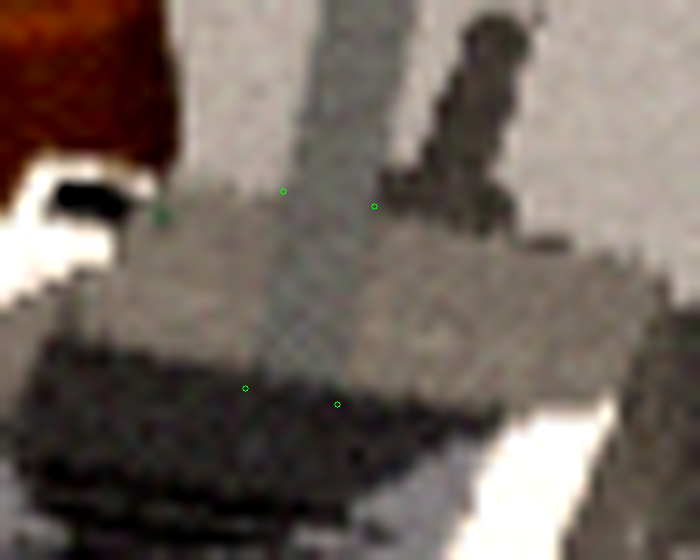

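```bash
python3 -m inch '[0,-0.6,0,0,0,0,0, 0,-1.2,0,0,0,0,0, 0,-1.8,0,0,0,0,0, 0,-2.2,0,0,0,0,0, 0,-2.2,0,0,0,0,0]'
python3 - <<'E'
from h import *
delta(*pose_pry(-25,73.2,40)); 
s=imaging.get_image("side");d=imaging.get_image("top")
x0,y0,x1,y1,k=180,185,240,250,10
im=s["img"][y0:y1,x0:x1,::-1].astype(float)
im=np.clip((im-50)*3,0,255).astype(np.uint8)
im=cv2.resize(im,None,fx=k,fy=k,interpolation=cv2.INTER_CUBIC)
cv2.imwrite("pics/s9.png",im)
W=scr2w([[110,0,11]]);print(Ro.from_euler('z',-PY,degrees=True).apply(W-PC))
E
```

```text
clock: 7.85
eef_pos: [630.4, -6.0, 153.1]
tool_rot: [-1.574, -0.695, -1.387]
force: [0.7, 0.9, -0.4]
width: 18.8
shift [ 0.78  0.02 -0.03] turn [ 0.   0.2 -0.2] | at [630.4  -6.  153.1] t 7.85 F [ 0.7  0.9 -0.4] w 18.8
[[-1.96947246e+01 -5.10057186e-02  6.92679158e+01]]
```

View pics/s9.png

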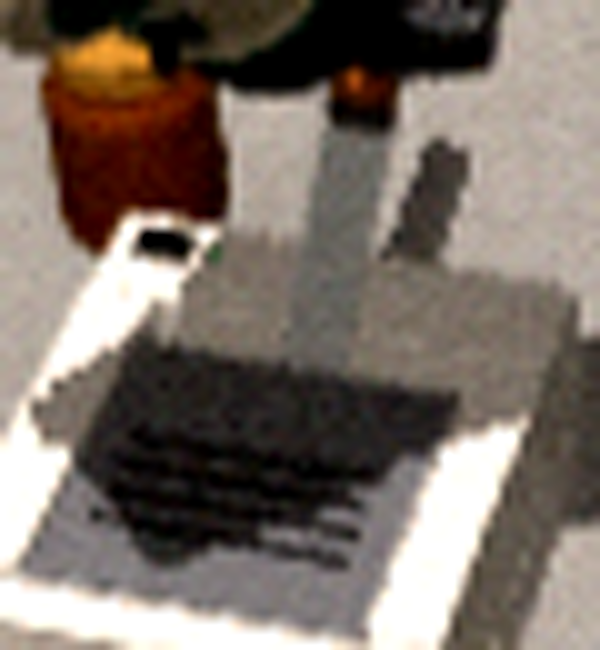

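```bash
python3 -m inch '[0,0.35,-0.55,0,0,0,0, 0,0.7,-1.1,0,0,0,0, 0,1.0,-1.75,0,0,0,0, 0,1.35,-2.4,0,0,0,0, 0,1.6,-3.1,0,0,0,0, 0,1.87,-3.8,0,0,0,0, 0,2.07,-4.7,0,0,0,0, 0,2.27,-5.7,0,0,0,0, 0,2.37,-6.6,0,0,0,0, 0,2.47,-7.5,0,0,0,0, 0,2.47,-7.5,0,0,0,0]'
python3 - <<'E'
from h import *
delta(*pose_pry(86,172.5,40)); crop("side","s10.png",150,130,270,260,5);crop("top","t10.png",165,100,285,220,5)
W=scr2w([[110,0,11]]);print(Ro.from_euler('z',-PY,degrees=True).apply(W-PC))
E
```

```text
clock: 9.05
eef_pos: [626.0, 23.8, 228.1]
tool_rot: [-1.57, -0.694, -1.388]
force: [-0.0, 0.9, -1.6]
width: 18.6
shift [-3.89 -7.03 -0.09] turn [-0.1  0.1 -0.3] | at [626.   23.8 228.1] t 9.05 F [-0.   0.9 -1.6] w 18.6
[[ 10.43386013  -0.37434375 142.87832353]]
```

View pics/s10.png

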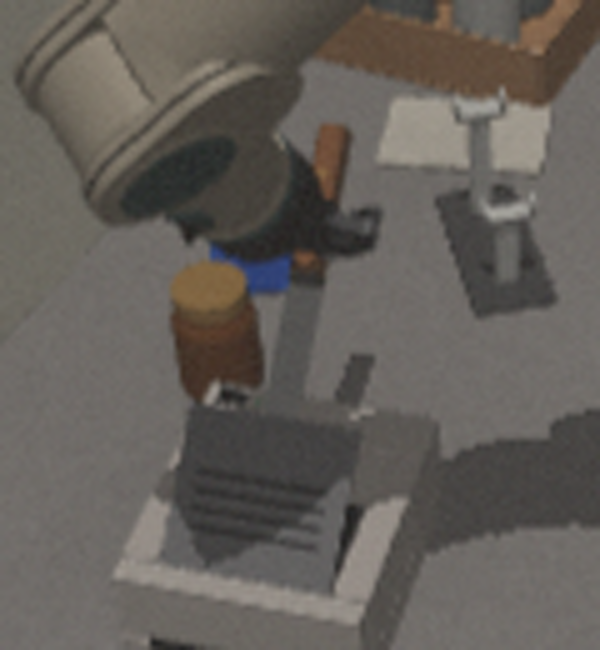

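View pics/t10.png

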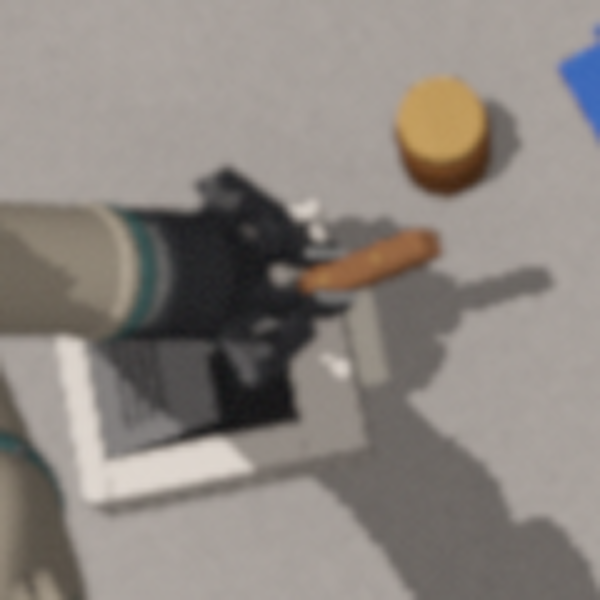

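```bash
python3 -m inch '[0,-0.06,-0.8,0,0,0,0, 0,-0.13,-1.55,0,0,0,0, 0,-0.3,-2.3,0,0,0,0, 0,-0.5,-3.0,0,0,0,0, 0,-1.0,-4.1,0,0,0,0, 0,-1.57,-4.95,0,0,0,0, 0,-1.97,-5.4,0,0,0,0, 0,-2.36,-5.9,0,0,0,0, 0,-3.06,-6.55,0,0,0,0, 0,-3.95,-7.2,0,0,0,0, 0,-4.0,-7.2,0,0,0,0, 0,-4.0,-7.2,0,0,0,0]'
python3 - <<'E'
from h import *
delta(*pose_pry(86,172.5,40)); crop("side","s11.png",150,130,270,260,5)
W=scr2w([[110,0,11]]);print(Ro.from_euler('z',-PY,degrees=True).apply(W-PC))
E
```

```text
clock: 10.35
eef_pos: [611.5, 98.5, 256.2]
tool_rot: [-1.573, -0.694, -1.387]
force: [0.2, -0.2, -2.3]
width: 19.0
shift [ 0.16  0.   -0.03] turn [-0.   0.2 -0.2] | at [611.5  98.5 256.2] t 10.35 F [ 0.2 -0.2 -2.3] w 19.0
[[8.68692108e+01 1.37509765e-01 1.72033212e+02]]
```

View pics/s11.png

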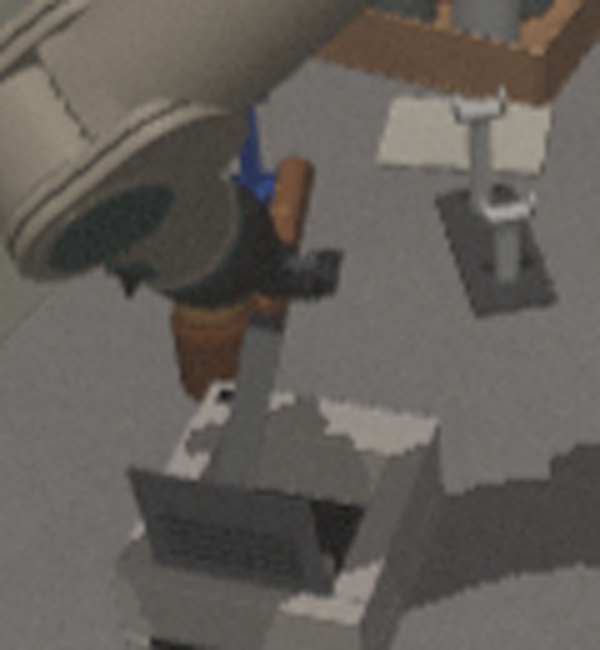

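```bash
python3 - <<'E'
from h import *
s=imaging.get_image("side")
for th in(1.3,1.4,1.5,1.6,1.7):
    W=[pw(75-110*np.cos(th)+o*np.sin(th),y,87+110*np.sin(th)+o*np.cos(th)) for y in(59,-59) for o in(0,4)]
    print(th,((proj(s,W)-[150,130]+.5)*5).round(0).tolist())
E
```

```text
1.3 [[339.0, 453.0], [337.0, 456.0], [160.0, 422.0], [158.0, 425.0]]
1.4 [[333.0, 462.0], [331.0, 466.0], [153.0, 431.0], [151.0, 434.0]]
1.5 [[328.0, 473.0], [325.0, 477.0], [147.0, 442.0], [144.0, 446.0]]
1.6 [[322.0, 486.0], [320.0, 490.0], [140.0, 454.0], [137.0, 458.0]]
1.7 [[316.0, 500.0], [314.0, 505.0], [133.0, 467.0], [131.0, 472.0]]
```

```bash
python3 -m inch '[0,2,0,0,0,0,0, 0,5,0,0,0,0,0, 0,9,0,0,0,0,0, 0,13,0,0,0,0,0, 0,13,0,0,0,0,0]'
python3 - <<'E'
from h import *
crop("side","s12.png",150,130,270,260,5)
d=crop("top","t12.png",290,120,370,190,9); s=crop("side","s13.png",225,140,275,200,10);print(ctrl.read_state()["eef_pos"])
E
```

```text
clock: 10.95
eef_pos: [631.0, -9.5, 346.4]
tool_rot: [-1.563, -0.701, -1.406]
force: [0.3, -0.8, -1.1]
width: 18.7
[629.48625978  -1.57202841 340.51246464]
```

View pics/s12.png

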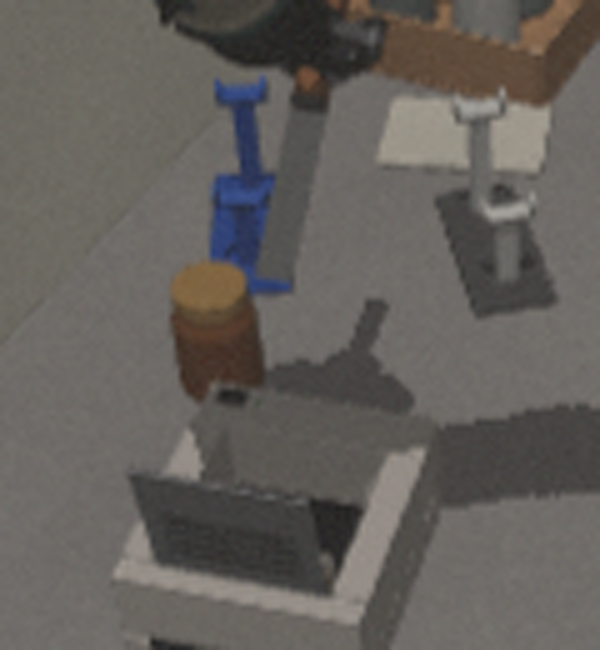

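View pics/t12.png

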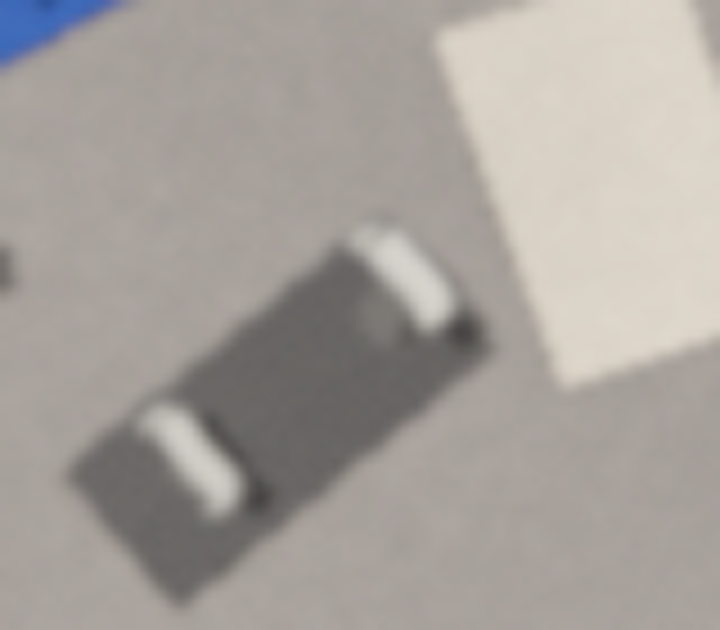

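View pics/s13.png

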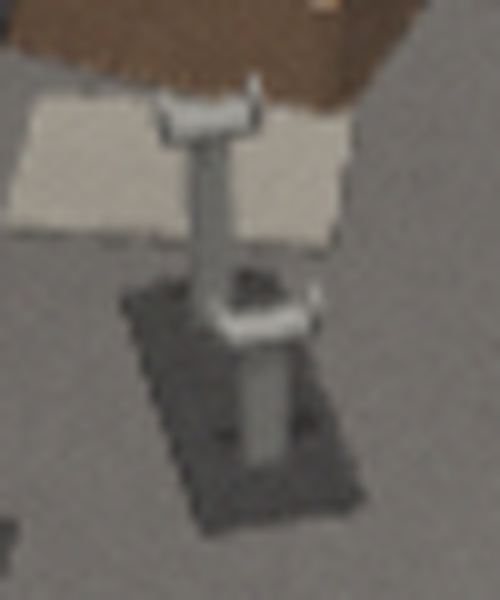

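```bash
python3 - <<'E'
from h import *
from scipy.optimize import least_squares
d=imaging.get_image("top"); s=imaging.get_image("side")
f=lambda u,v:np.array([290+u/9-.5,120+v/9-.5]); g=lambda u,v:np.array([225+u/10-.5,140+v/10-.5])
T=[((40,35,4),f(180,605)),((40,-35,4),f(68,475)),((-120,35,4),f(490,348)),((-120,-35,8),f(350,238))]
S=[((40,35,0),g(365,503)),((40,-35,0),g(205,535)),((-120,-35,8),g(120,300))]
def res(p,T,S):
    R=Ro.from_euler('z',p[2],degrees=True);r=[]
    for L,D in((T,d),(S,s)):
        for X,uv in L: r+=list(proj(D,R.apply(X)+[p[0],p[1],0])[0]-uv)
    return np.array(r)
for a,b in((T,S),(T,[]),([],S)):
    o=least_squares(res,[600,-230,127],args=(a,b)); print(o.x.round(2),o.fun.round(1))
p=least_squares(res,[600,-230,127],args=(T,S)).x
R=Ro.from_euler('z',p[2],degrees=True)
for z in(80,97):
  W=R.apply([[0,18,z],[0,-18,z],[11,18,z],[11,-18,z]])+[p[0],p[1],0]
  print("top",((proj(d,W)-[290,120]+.5)*9).round(),"side",((proj(s,W)-[225,140]+.5)*10).round())
E
```

```text
[ 603.33 -230.68  129.16] [-0.1  1.3 -1.   0.7 -0.2  0.3  2.1 -2.6  0.4  1.  -0.   0.9 -0.6 -0.5]
[ 603.12 -230.02  129.29] [-0.3  1.4 -1.2  0.8 -0.4  0.3  1.9 -2.5]
[ 604.39 -233.63  128.76] [ 0.4  0.5 -0.   0.3 -0.4 -1. ]
top [[245. 485.]
 [180. 412.]
 [223. 504.]
 [158. 431.]] side [[303. 310.]
 [217. 325.]
 [310. 326.]
 [224. 341.]]
top [[249. 477.]
 [184. 404.]
 [226. 496.]
 [161. 423.]] side [[303. 277.]
 [216. 292.]
 [310. 293.]
 [223. 308.]]
```

```bash
python3 - <<'E'
from h import *
from scipy.optimize import least_squares
d=imaging.get_image("top"); s=imaging.get_image("side")
f=lambda u,v:np.array([290+u/9-.5,120+v/9-.5]); g=lambda u,v:np.array([225+u/10-.5,140+v/10-.5])
T=[((40,35,4),f(180,605)),((40,-35,4),f(68,475)),((-120,35,4),f(490,348))]
S=[((40,35,0),g(365,503)),((40,-35,0),g(205,535)),((-120,-35,8),g(120,300))]
def res(p,T,S):
    R=Ro.from_euler('z',p[2],degrees=True);r=[]
    for L,D in((T,d),(S,s)):
        for X,uv in L: r+=list(proj(D,R.apply(X)+[p[0],p[1],0])[0]-uv)
    return np.array(r)
for a,b in((T,S),(T,[]),([],S)):
    o=least_squares(res,[600,-230,127],args=(a,b)); print(o.x.round(2),o.fun.round(1))
p=least_squares(res,[600,-230,127],args=(T,[])).x
R=Ro.from_euler('z',p[2],degrees=True)
def ov(D,x0,y0,x1,y1,k,nm):
    im=cv2.resize(D["img"][y0:y1,x0:x1,::-1],None,fx=k,fy=k,interpolation=cv2.INTER_CUBIC)
    u=np.radians(25)
    for q,col in((p,(0,0,255)),([600,-228.5,127.5],(0,255,0))):
        R=Ro.from_euler('z',q[2],degrees=True);X=[]
        for a in(0,12,-90,-104):
            off = 9.75 if a>=0 else 0
            for y in(18,-18):
                for h in(0,14): X.append([a*np.cos(u)+(off+h)*np.sin(u),y,75-a*np.sin(u)+(off+h)*np.cos(u)])
        X+=[[40,35,8],[40,-35,8],[-120,35,8],[-120,-35,8]]
        for w in proj(D,R.apply(X)+[q[0],q[1],0]): cv2.circle(im,tuple(int(v) for v in (w-[x0,y0]+.5)*k),2,col,-1)
    cv2.imwrite("pics/"+nm,im)
ov(d,290,120,370,190,9,"t14.png"); ov(s,225,140,275,200,10,"s14.png")
E
```

```text
[ 605.42 -232.77  128.65] [ 0.3  0.7 -0.4 -0.   0.5 -0.   0.1  0.6 -0.4  0.4 -0.6 -1. ]
[ 606.23 -232.32  128.54] [ 0.1  0.5 -0.5 -0.3  0.4 -0.2]
[ 604.39 -233.63  128.76] [ 0.4  0.5 -0.   0.3 -0.4 -1. ]
```

View pics/t14.png

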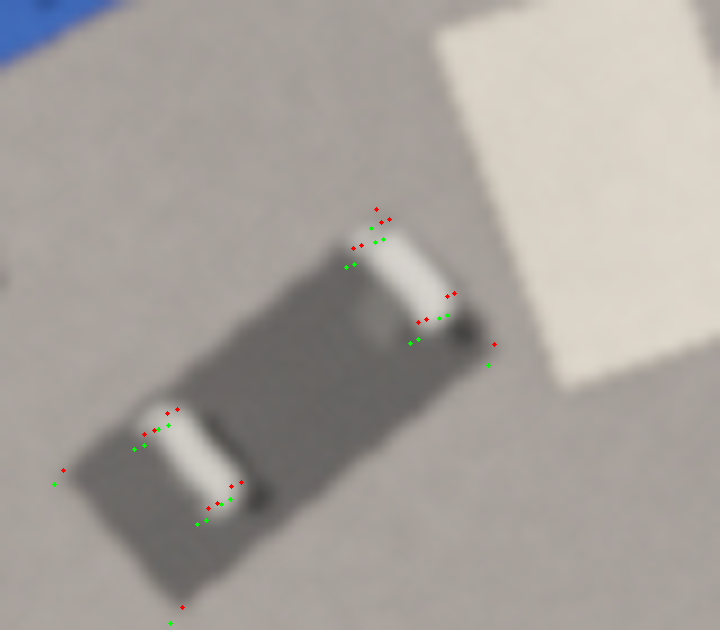

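View pics/s14.png

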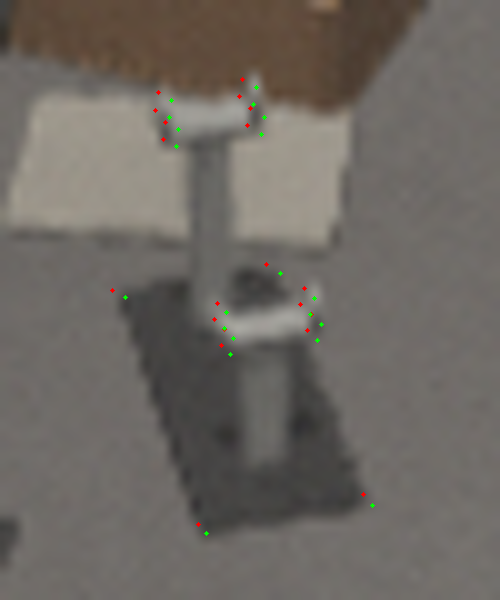

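```bash
cat >> h.py <<'E'
RP=np.array([604.7,-231.8,0]); RY=128.3; TS=np.array([-32.8,0,3.0])
def pose_rest(up,back,pitch=25,side=0):
    S=Ro.from_euler('z',RY,degrees=True)*Ro.from_euler('y',pitch,degrees=True)
    o=RP+[0,0,75]+S.apply([-back,side,up])
    return o+S.apply(TS), scrR(RY,pitch)
E
python3 - <<'E'
from h import *
p,R=pose_rest(100,8);print(p);delta(p,R); p,R=pose_rest(25,8);print(p)
E
```

```text
[ 600.63900744 -226.65789154  185.59252714]
shift [ 6.87 25.76 -6.91] turn [ 15.1 -23.5  14.5] | at [6.295e+02 1.000e-01 3.392e+02] t 11.3 F [ 0.7  1.3 -1.4] w 18.7
[ 620.28375272 -251.53245346  117.61944312]
```

```bash
python3 -m inch '[0,1.2,4,-1.2,3,-4.7,2.9, 0,2.4,8.5,-2.3,6,-9.4,5.8, 0,3.6,13,-3.5,9,-14.1,8.7, 0,4.8,18,-4.7,12,-19,11.6, 0,5.9,22,-5.9,15.1,-23.5,14.5, 0,6.9,25.8,-6.9,15.1,-23.5,14.5, 0,6.9,25.8,-6.9,15.1,-23.5,14.5, 0,6.9,25.8,-6.9,15.1,-23.5,14.5]'
python3 - <<'E'
from h import *
delta(*pose_rest(25,8)); print(ctrl.read_state()["qpos"].round(2))
d=crop("top","t15.png",250,110,350,200,7); crop("side","s15.png",225,130,305,200,9)
E
```

```text
clock: 12.1
eef_pos: [600.4, -228.3, 185.1]
tool_rot: [-1.571, -0.436, -0.904]
force: [-0.1, 0.7, -1.0]
width: 18.6
shift [-0.08  7.41  0.13] turn [ 0.1 -0.1 -0. ] | at [ 600.4 -228.3  185.1] t 12.1 F [-0.1  0.7 -1. ] w 18.6
[ 0.28  0.56 -0.18  1.95  0.94  0.49  0.  ]
```

View pics/t15.png

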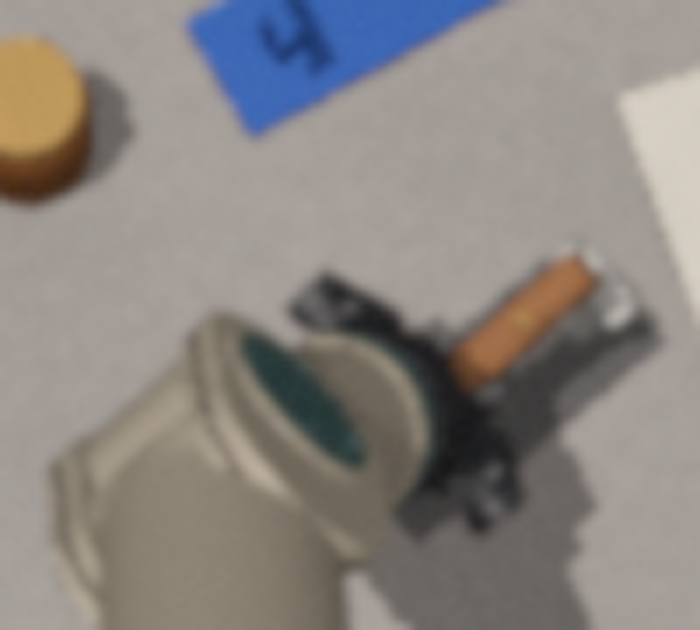

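View pics/s15.png

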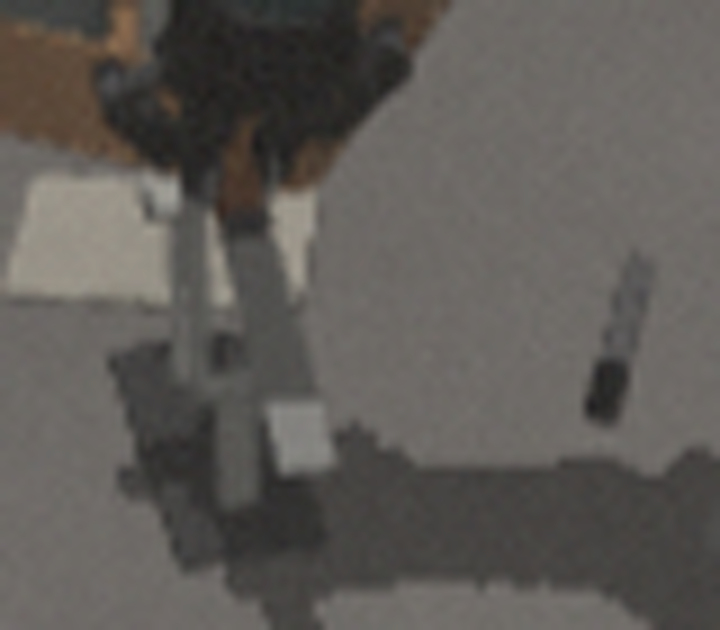

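```bash
python3 -m inch '[0,0,3,0.1,0,0,0, 0,0,5.5,0.1,0,0,0, 0,-0.1,7.4,0.13,0,0,0, 0,-0.1,8.2,0.13,0,0,0, 0,-0.1,8.2,0.13,0,0,0]'
python3 - <<'E'
from h import *
delta(*pose_rest(5,8)); 
d=imaging.get_image("top"); s=imaging.get_image("side")
off=np.array([110,0,11])-TS
W=scr2w([[-110,10,22],[-110,-10,22],[0,10,22],[0,-10,22],[110,12,11],[110,-12,11]],off=off)
for D,x0,y0,x1,y1,k,nm in((d,280,120,350,190,9,"t16.png"),(s,225,130,285,205,8,"s16.png")):
    im=cv2.resize(D["img"][y0:y1,x0:x1,::-1],None,fx=k,fy=k,interpolation=cv2.INTER_CUBIC)
    for w in proj(D,W): cv2.circle(im,tuple(int(v) for v in (w-[x0,y0]+.5)*k),2,(0,255,0),-1)
    cv2.imwrite("pics/"+nm,im)
E
```

```text
clock: 12.7
eef_pos: [623.7, -251.9, 111.1]
tool_rot: [-1.57, -0.436, -0.901]
force: [-0.3, 0.5, -1.2]
width: 18.8
shift [ 0.06  1.3  -0.25] turn [-0.1  0.   0. ] | at [ 623.7 -251.9  111.1] t 12.7 F [-0.3  0.5 -1.2] w 18.8
```

View pics/t16.png

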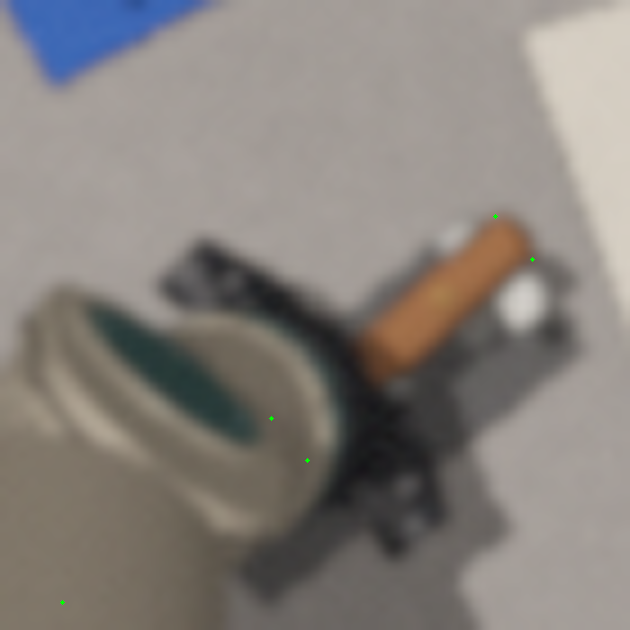

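View pics/s16.png

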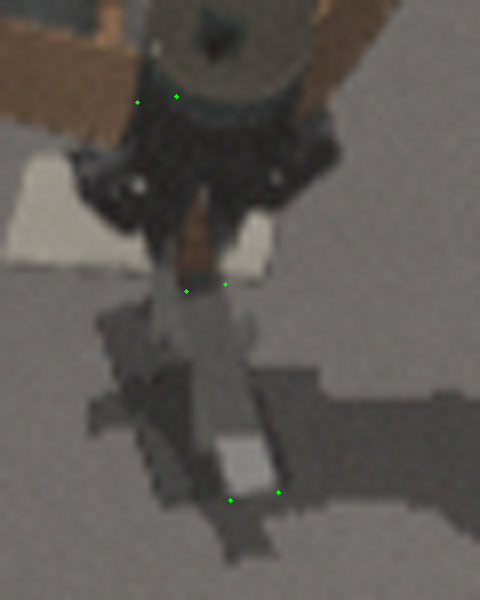

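```bash
python3 -m inch '[0,0,0,-0.3,0,0,0, 0,0.05,0.6,-0.3,0,0,0, 0,0.05,1.1,-0.3,0,0,0, 0,0.05,1.4,-0.3,0,0,0, 0,0.05,1.4,-0.3,0,0,0, 0,0.05,1.4,-0.3,0,0,0]'
python3 - <<'E'
from h import *
delta(*pose_rest(0,2)); print(ctrl.read_state()["force"])
d=imaging.get_image("top"); s=imaging.get_image("side")
for D,x0,y0,x1,y1,k,nm in((d,280,120,350,190,9,"t17.png"),(s,225,130,285,205,8,"s17.png")):
    im=cv2.resize(D["img"][y0:y1,x0:x1,::-1],None,fx=k,fy=k,interpolation=cv2.INTER_CUBIC)
    if nm[0]=="s": im=np.clip((im.astype(float)-30)*1.8,0,255).astype(np.uint8)
    cv2.imwrite("pics/"+nm,im)
E
```

```text
clock: 13.4
eef_pos: [624.6, -260.6, 98.9]
tool_rot: [-1.57, -0.437, -0.904]
force: [0.1, -0.4, -1.5]
width: 18.8
shift [-0.69  0.39  0.22] turn [-0.  -0.1  0. ] | at [ 624.6 -260.6   98.9] t 13.4 F [ 0.1 -0.4 -1.5] w 18.8
[ 0.09395753 -0.44066837 -1.45945842]
```

View pics/t17.png

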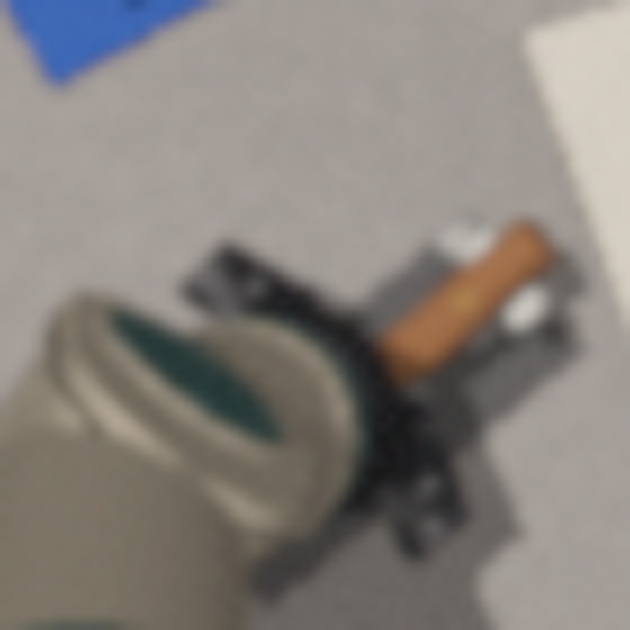

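View pics/s17.png

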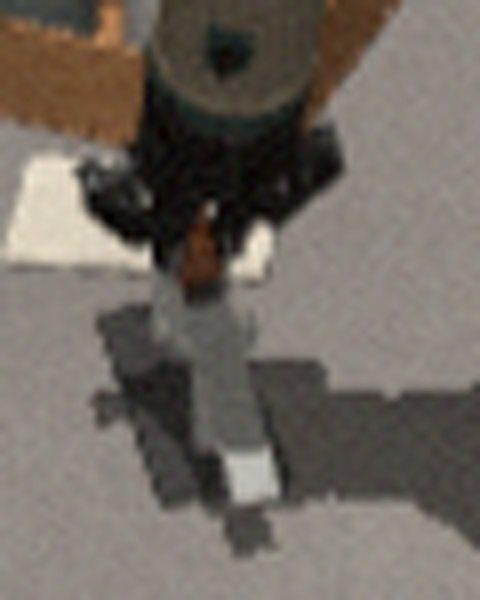

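```bash
python3 -m inch '[0,0,0.1,0.2,0,0,0, 0,0,0.2,0.2,0,0,0, 0,0,0.3,0.2,0,0,0, 0,0,0.4,0.2,0,0,0, 0,0,0.4,0.2,0,0,0]'
python3 - <<'E'
from h import *
delta(*pose_rest(0,2)); print(ctrl.read_state()["force"],ctrl.read_state()["torque"])
E
```

```text
clock: 14.0
eef_pos: [627.1, -260.4, 96.0]
tool_rot: [-1.57, -0.438, -0.904]
force: [-2.9, 2.8, 3.2]
width: 18.5
shift [-0.71  0.07  0.01] turn [-0.  -0.1  0.1] | at [ 627.1 -260.4   96. ] t 14.0 F [-2.9  2.8  3.2] w 18.5
[-2.93313697  2.80759524  3.23389985] [ 0.42460385  0.58404528 -0.11083249]
```

```bash
python3 -m inch '[0,-0.2,-0.05,0,0,0,0, 0,-0.4,-0.05,0,0,0,0, 0,-0.6,-0.05,0,0,0,0, 0,-0.7,-0.05,0,0,0,0, 0,-0.7,-0.05,0,0,0,0]'
python3 - <<'E'
from h import *
delta(*pose_rest(0,0)); print(ctrl.read_state()["force"],ctrl.read_state()["torque"])
d=imaging.get_image("top"); s=imaging.get_image("side")
for D,x0,y0,x1,y1,k,nm in((d,280,120,350,190,9,"t18.png"),(s,225,130,285,205,8,"s18.png")):
    im=cv2.resize(D["img"][y0:y1,x0:x1,::-1],None,fx=k,fy=k,interpolation=cv2.INTER_CUBIC)
    if nm[0]=="s": im=np.clip((im.astype(float)-30)*1.8,0,255).astype(np.uint8)
    cv2.imwrite("pics/"+nm,im)
E
```

```text
clock: 14.5
eef_pos: [623.3, -255.4, 93.1]
tool_rot: [-1.57, -0.437, -0.904]
force: [-0.7, 0.2, 3.1]
width: 18.4
shift [-0.21  0.07  0.01] turn [-0.  -0.1  0.1] | at [ 623.3 -255.4   93.1] t 14.5 F [-0.7  0.2  3.1] w 18.4
[-0.67125086  0.22316679  3.11407697] [ 0.17288074  0.21641073 -0.03868339]
```

View pics/t18.png

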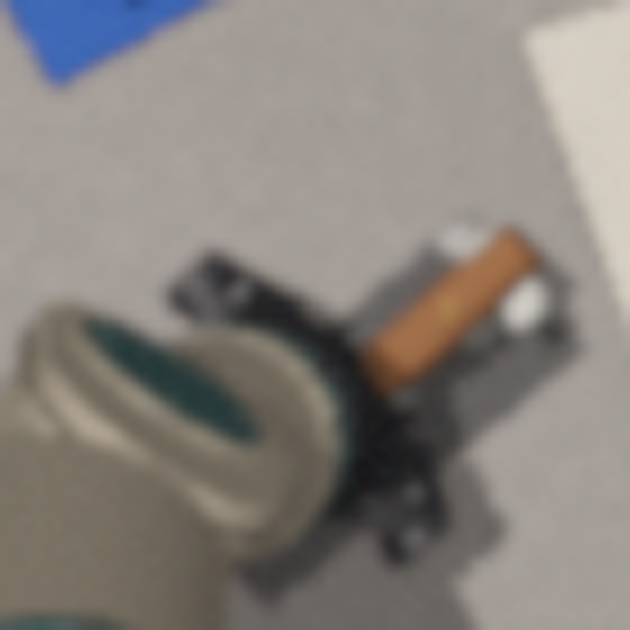

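View pics/s18.png

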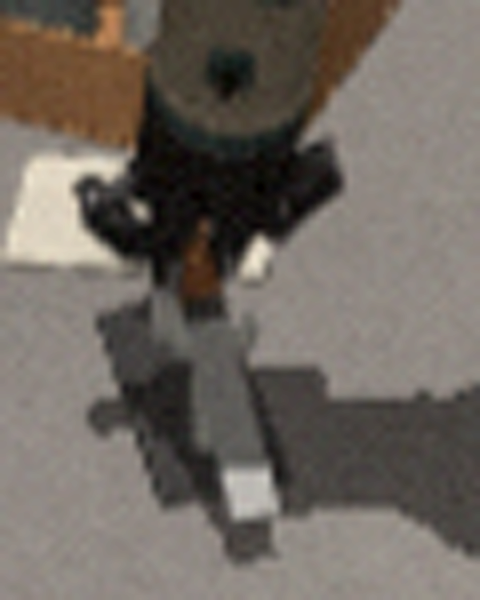

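```bash
python3 -m inch '[0,-0.1,0,0,0,0,0, 0,-0.2,0,0,0,0,0, 0,-0.3,0,0,0,0,0, 0,-0.3,0,0,0,0,0]'; python3 -m inch '[0,-0.1,0,0,0,0,0, 0,-0.2,0,0,0,0,0, 0,-0.2,0,0,0,0,0]'
```

```text
clock: 15.0
eef_pos: [621.5, -253.3, 91.8]
tool_rot: [-1.57, -0.437, -0.904]
force: [-0.0, 0.6, 3.6]
width: 18.9
clock: 15.3
eef_pos: [620.9, -252.6, 91.4]
tool_rot: [-1.569, -0.439, -0.905]
force: [2.8, -2.4, 4.5]
width: 18.8
```

```bash
python3 -m inch '[0.3,0,0,0,0,0,0, 0.5,0,0,0,0,0,0, 0.5,0,0,0,0,0,0, 0.5,0,0,0,0,0,0, 0.5,0,0,0,0,0,0]'; python3 - <<'E'
from h import *
crop("top","t19.png",280,120,350,190,9);crop("side","s19.png",225,130,285,205,8);print(ctrl.read_state()["force"])
E
```

```text
clock: 15.8
eef_pos: [620.1, -251.8, 90.6]
tool_rot: [-1.57, -0.437, -0.904]
force: [-0.3, -0.2, 0.1]
width: 43.1
[-0.45529142 -0.38155052  0.6700017 ]
```

View pics/t19.png

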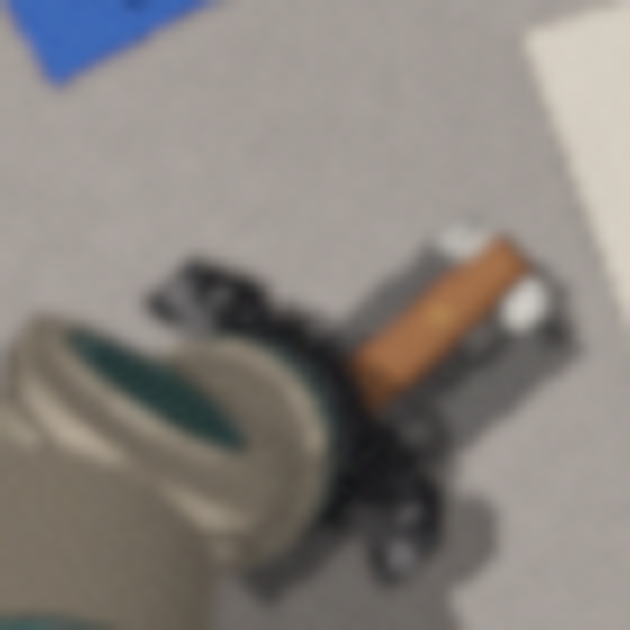

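View pics/s19.png

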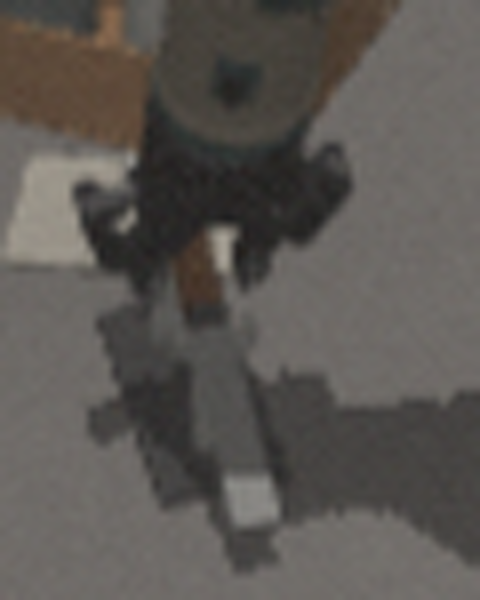

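Released and resting between the cheeks; retract along the fingers.

```bash
python3 -m inch '[0.5,0,-1,0,0,0,0, 0.5,0,-3,0,0,0,0, 0.5,0,-6,0,0,0,0, 0.5,0,-10,0,0,0,0, 0.5,0,-14,0,0,0,0, 0.5,0,-18,0,0,0,0, 0.5,0,-18,0,0,0,0]'; python3 - <<'E'
from h import *
delta([480,-300,330],scrR(178,0))
E
```

```text
clock: 16.6
eef_pos: [575.0, -189.9, 260.0]
tool_rot: [-1.562, -0.443, -0.904]
force: [0.9, 0.8, -0.2]
width: 43.0
shift [  5.52  -5.26 -14.22] turn [ 10.6 -48.9  24. ] | at [ 575.  -189.9  260. ] t 16.6 F [ 0.9  0.8 -0.2] w 43.0
```

```bash
python3 - <<'E'
from h import *
s=ctrl.read_state(); delta(s["eef_pos"]+[-170,-60,130],Ro.from_euler('xyz',s["tool_rot"]))
E
```

```text
shift [  0.34 -14.38 -16.94] turn [0. 0. 0.] | at [ 575.  -189.9  260. ] t 16.6 F [ 0.9  0.8 -0.2] w 43.0
```

```bash
python3 -m inch '[0.5,0,-4,-2,0,0,0, 0.5,0,-8,-5,0,0,0, 0.5,0,-12,-9,0,0,0, 0.5,0,-14,-13,0,0,0, 0.5,0,-14,-17,0,0,0, 0.5,0,-14,-17,0,0,0]'; python3 - <<'E'
from h import *
d=crop("top","t20.png",270,110,350,190,7);s=crop("side","s20.png",215,130,285,205,8)
crop("top","t21.png",0,0,512,384,1.5);crop("side","s21.png",0,0,512,384,1.5)
S=Ro.from_euler('z',RY,degrees=True)*Ro.from_euler('y',25,degrees=True)
W=RP+[0,0,75]+S.apply([[-110,0,22],[0,0,22],[110,0,11],[110,12,11],[110,-12,11]])
print(((proj(d,W)-[270,110]+.5)*7).round(),((proj(s,W)-[215,130]+.5)*8).round())
E
```

```text
clock: 17.2
eef_pos: [397.1, -254.3, 381.1]
tool_rot: [-1.573, -0.438, -0.912]
force: [0.3, 0.5, -0.9]
width: 42.7
[[468. 268.]
 [295. 423.]
 [137. 567.]
 [153. 585.]
 [121. 548.]] [[242. 132.]
 [291. 320.]
 [339. 526.]
 [363. 522.]
 [316. 531.]]
```

View pics/t20.png

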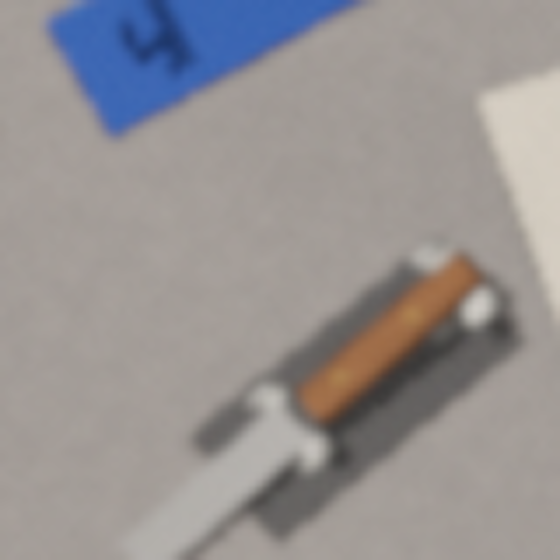

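View pics/s20.png

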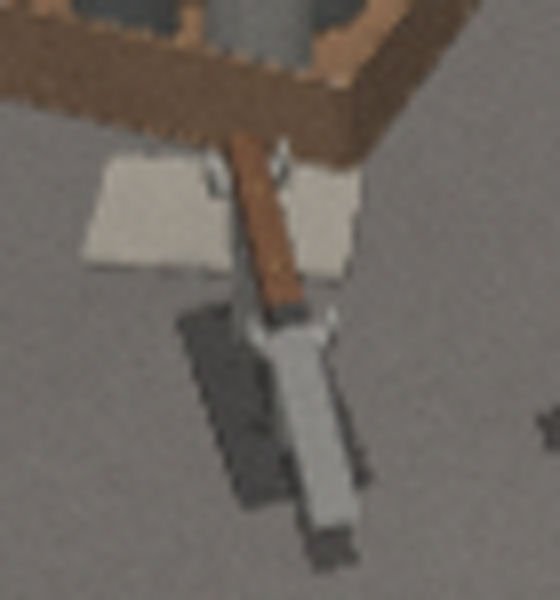

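View pics/s21.png

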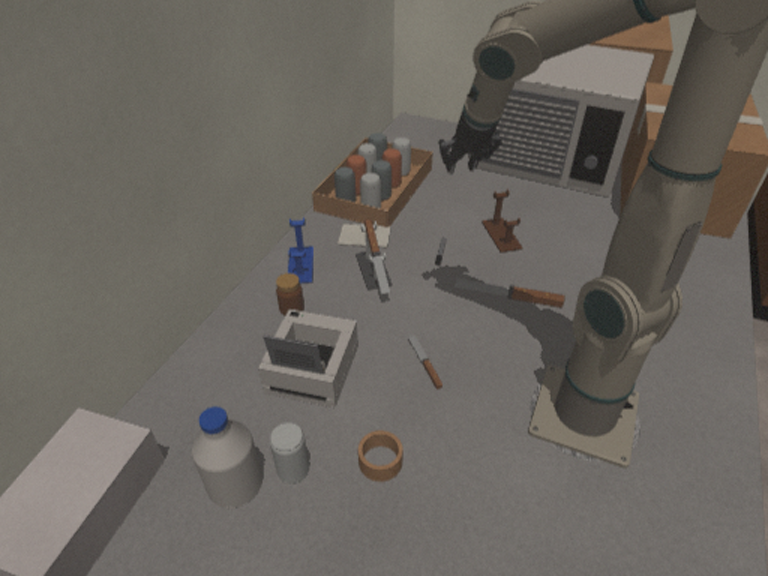

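View pics/t21.png

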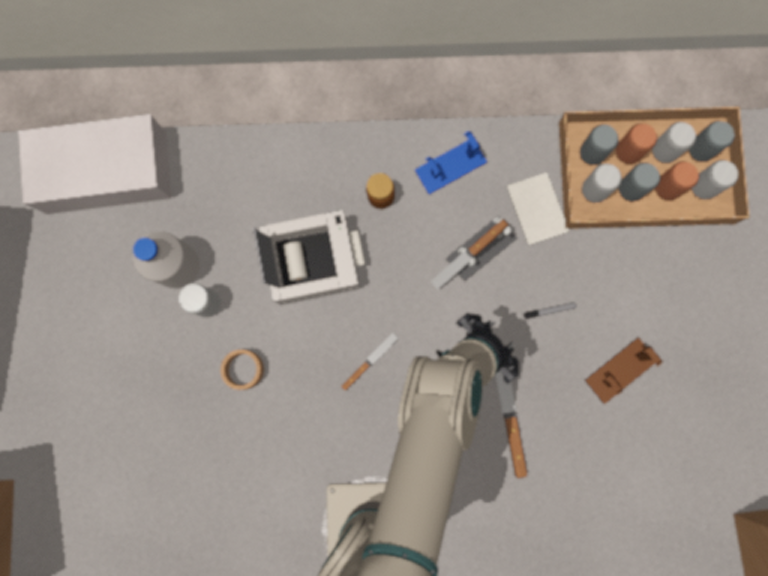

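```bash
python3 -c "
from cell import finish_job,ctrl
print(ctrl.read_state()['qd'].round(2),finish_job())"
```

```text
the job is handed in; nothing more can be done
[-0.01  0.01 -0.   -0.01  0.    0.    0.  ] None
```

I levered the hatch open with the middle-sized scraper, laid the scraper back on the grey rest and let go. I handed the job in at about 17 s of the 48 s allowed.

- **Hatch:** I slid the blade into the gap at a 40° slope and swung the hatch up and back. In the side view its edge matched an angle of about 1.7 rad, just past upright. It was still standing after I withdrew the scraper and in the last pictures.
- **Scraper on the rest:** In both views it lies between the cheeks of both notches, blade pointing down the slope. I pushed it down the slope until about 4 N resisted, which I took as the front of the handle meeting the lower notch. After the gripper opened, the force reading was close to zero.
- **Other objects:** The can and the glass jar are standing where they were, and the arm was clear of everything when I handed in. The contact forces I read at the end of each move stayed under about 7 N.
- **Disagreements:** The two cameras differed by 2 to 3 mm on the printer and the rest. The blade tip also looked about 2.5 mm higher than the grasp predicted, and I corrected for that before inserting it. I didn't measure the remaining gap at the lower notch; in the last pictures the handle front looks right against it.

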